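# Fill the bead jar through the hopper and hold its gate at the mark

## Task

Refill the glass jar with ceramic beads: scoop at least three beads out of the blue bin with the hand scoop, not with the fingers, tip them into the hopper while its gate is shut, and lay the scoop flat on the desk again. Then pull the hopper's spring gate out to the red line by its red pull so that the beads run into the jar, and finish still holding the gate at the line, because it snaps shut if let go. Leave the jar standing under the spout and the other things on the desk where they are.

Things in the scene. Friction and masses are not known exactly. Their poses are not given: they have to be found in the camera images.
- bin: Blue parts bin fixed to the desk, 156x72 mm. Origin: underside centre; +x runs from its low mouth (20 mm high) to the 42 mm end wall. Inside x -75 to 75, y -33 to 33 mm. Flat floor 3 mm above the desk, upright walls. Side walls 24 mm high for x below -22 mm, else 38 mm. The beads start on the floor in the half by the end wall.
- bead0: White glazed ceramic insulating bead: a ball of 14 mm diameter with a thin wire hole, slippery, 10 g, one of five alike. Origin: the ball's centre (its axes turn as it rolls).
- bead1: White glazed ceramic insulating bead: a ball of 14 mm diameter with a thin wire hole, slippery, 10 g, one of five alike. Origin: the ball's centre (its axes turn as it rolls).
- bead2: White glazed ceramic insulating bead: a ball of 14 mm diameter with a thin wire hole, slippery, 10 g, one of five alike. Origin: the ball's centre (its axes turn as it rolls).
- bead3: White glazed ceramic insulating bead: a ball of 14 mm diameter with a thin wire hole, slippery, 10 g, one of five alike. Origin: the ball's centre (its axes turn as it rolls).
- bead4: White glazed ceramic insulating bead: a ball of 14 mm diameter with a thin wire hole, slippery, 10 g, one of five alike. Origin: the ball's centre (its axes turn as it rolls).
- scoop: Aluminium hand scoop on the desk, 120 g. Origin: underside centre of its flat floor; +x to the open nose, z up. Floor 66x56 mm (x -33 to 33), 1.6 mm thick; side walls 22 mm high up to x 13 mm, rear wall 24 mm. A black bar handle with flat sides, 12 mm thick (y), 18 mm deep, slopes up and back from the rear wall at 50 degrees to its end at x -117, z 112 mm.
- scoop_grip (a point): Point inside the scoop's handle where it is best pinched across its 12 mm thickness: at x -92, y 0, z 83 mm in the scoop's frame; same axes as the scoop.
- scoop_load (a point): Point over the middle of the scoop's floor: x -6, y 0, z 9 mm in the scoop's frame; beads carried in the scoop lie within 45 mm of it.
- hopper: Filling hopper fixed to the desk: grey base 150x120 mm, two columns, gate housing, clear square funnel (rim 120x120 mm). Origin: base's underside centre; -x is its front, where the gate's red pull stands out; z up. A white scale strip stands out from the housing to x -159 mm at y 28 to 44 mm, its top 82 mm above the desk.
- hopper_mouth (a point): Centre of the funnel's open top, 131 mm above the desk; mouth 116 x 116 mm. Axes as the hopper.
- hopper_throat (a point): Centre of the funnel's outlet (34 x 32 mm) on the top face of the gate's blade, 82 mm above the desk. Beads in the funnel with the gate shut rest within 50 mm of it. Axes as the hopper.
- gate (a joint): Travel of the steel gate in m: 0 shut (blade under the whole outlet), growing as it is pulled to the hopper's -x, stop at 0.045. A spring shuts it when let go: 3 N to start, 9 N at the mark. A white pointer on the pull's foot runs along the scale strip (hopper's +y side): black lines at 0, 10, 20, 40 mm, a broad red one at 30 mm, where the joint reads 0.030.
- red_line (a point): The red line on the scale strip, 82 mm above the desk, at x -138, y 30 mm in the hopper's frame: when gate_grip has come level with it (same x in the hopper's frame), the gate is at the mark.
- gate_grip (a point): Middle of the gate's upright red pull, 24 mm wide (hopper's y), 14 mm deep (x), rounded; 116 mm above the desk, 16 mm below the pull's top, 30 mm above its black foot (34x22 mm). 108 mm in front of the outlet's centre when shut; moves with the gate. The funnel's rim is 46 mm behind it and 15 mm higher. Axes as the hopper.
- jar: Clear glass jar, 50 mm across, 44 mm high, inside 43 mm across at the mouth, 120 g, standing on the hopper's base (10 mm above the desk) under the spout, which ends 7 mm above its rim. Origin: centre of its underside, z up.
- jar_in (a point): Point on the jar's axis, 14 mm above its underside; beads in the jar lie within 30 mm of it.
- side_cutters: Red-handled side cutters, 47x124x14 mm, a loose bystander. Origin: centre of its underside.
- long_nose: Blue-handled long nose pliers, 47x147x14 mm, a loose bystander. Origin: centre of its underside.
- marker_pen: Blue and white felt marker, 10x127x10 mm, a loose bystander. Origin: centre of its underside.
- braid_spool: Yellow spool of braid lying flat, 51x51x10 mm, a loose bystander. Origin: centre of its underside.
- screw_dish: Small steel dish with screws, 67x67x13 mm, a loose bystander. Origin: centre of its underside.

How it is judged:
On the way, in this order (a step that is already met when the one before it is completed fails the run):
1. at least three beads lie in the scoop, lifted clear of the bin (height (world z) of scoop_load above 0.07 m and (distance between each of bead0, bead1, bead2 and scoop_load below 0.045 m or distance between each of bead0, bead1, bead3 and scoop_load below 0.045 m or distance between each of bead0, bead1, bead4 and scoop_load below 0.045 m or distance between each of bead0, bead2, bead3 and scoop_load below 0.045 m or distance between each of bead0, bead2, bead4 and scoop_load below 0.045 m or distance between each of bead0, bead3, bead4 and scoop_load below 0.045 m or distance between each of bead1, bead2, bead3 and scoop_load below 0.045 m or distance between each of bead1, bead2, bead4 and scoop_load below 0.045 m or distance between each of bead1, bead3, bead4 and scoop_load below 0.045 m or distance between each of bead2, bead3, bead4 and scoop_load below 0.045 m)), for 0.2 s.
2. at least three beads lie in the hopper's funnel on the shut gate (value of joint gate below 0.006 m and (distance between each of bead0, bead1, bead2 and hopper_throat below 0.05 m or distance between each of bead0, bead1, bead3 and hopper_throat below 0.05 m or distance between each of bead0, bead1, bead4 and hopper_throat below 0.05 m or distance between each of bead0, bead2, bead3 and hopper_throat below 0.05 m or distance between each of bead0, bead2, bead4 and hopper_throat below 0.05 m or distance between each of bead0, bead3, bead4 and hopper_throat below 0.05 m or distance between each of bead1, bead2, bead3 and hopper_throat below 0.05 m or distance between each of bead1, bead2, bead4 and hopper_throat below 0.05 m or distance between each of bead1, bead3, bead4 and hopper_throat below 0.05 m or distance between each of bead2, bead3, bead4 and hopper_throat below 0.05 m) and distance between scoop_load and hopper_throat above 0.06 m), for 0.3 s.
At the end, for the whole second after the job is handed in: The gripper's fingers hold the gate pulled out to 30 mm within 4 mm (pointer on the red line), at least three beads lie in the jar, the jar stands upright within 12 mm of the spout's axis, and the scoop lies flat and still on the desk, not touching the gate (value of joint gate between 0.026 and 0.034 m and contact force between the fingers and gate above 2 N and (distance between each of bead0, bead1, bead2 and jar_in below 0.03 m or distance between each of bead0, bead1, bead3 and jar_in below 0.03 m or distance between each of bead0, bead1, bead4 and jar_in below 0.03 m or distance between each of bead0, bead2, bead3 and jar_in below 0.03 m or distance between each of bead0, bead2, bead4 and jar_in below 0.03 m or distance between each of bead0, bead3, bead4 and jar_in below 0.03 m or distance between each of bead1, bead2, bead3 and jar_in below 0.03 m or distance between each of bead1, bead2, bead4 and jar_in below 0.03 m or distance between each of bead1, bead3, bead4 and jar_in below 0.03 m or distance between each of bead2, bead3, bead4 and jar_in below 0.03 m) and angle between jar's own z axis and vertical below 0.15 rad and horizontal distance between jar and hopper_throat below 0.012 m and height (world z) of scoop between -0.005 and 0.012 m and angle between scoop's own z axis and vertical below 0.25 rad and linear speed of scoop below 0.02 m/s and contact force between scoop and gate below 0.1 N); the arm keeps its last pose, push and grip.
It fails at once if fingers touch a bead (contact force between the fingers and bead0 above 0.3 N or contact force between the fingers and bead1 above 0.3 N or contact force between the fingers and bead2 above 0.3 N or contact force between the fingers and bead3 above 0.3 N or contact force between the fingers and bead4 above 0.3 N).
It fails at once if a bystander is pushed more than 25 mm (distance of any of side_cutters, long_nose, marker_pen, braid_spool, screw_dish from where it was at the start of the episode above 0.025 m).
It fails at once if the jar is tipped (angle between jar's own z axis and vertical above 0.5 rad).
It also fails if it takes over 67 s, if anything falls off the work surface, if the arm or the gripper's body presses on something with over 40 N, if the wrist force passes 120 N, or if a joint passes its speed limit or range.

## Robot

A 6-joint arm with a two-finger parallel gripper is mounted at the origin on a cart in front of the work surface, level with it; the furniture and walls round the work are solid. World frame = base frame: x ahead of the robot, y to its left, z up, the work surface at z = 0. Lengths are in m, angles in rad, forces in N, time in s.
With the tool pointing down it reaches from about 0.35 to 0.975 m from the base axis. Payload 4.9 kg.
Tool frame: the origin (TCP) lies at the very end of the fingers, on their centre line; the grasp point (between the pads) lies 19 mm behind it; z points along the fingers, y is the line along which they close (so a half turn about z gives the same grasp; the last joint's range is limited). The gripper opens to 85 mm and grips with 20 to 120 N. Pads are 22 mm wide; open, the fingers measure 114 mm over their backs; the gripper's body (76 mm by 85 mm) begins 54 mm behind the grasp point. The pads swing forward as they close: fully open they stand 13 mm farther back than shut.
Start: joints at [0.996, 0.053, 1.613, -0, 1.476, -0.119], TCP at [0.275, 0.561, 0.207] pointing down, gripper open.
Joint ranges: [-3.01, 3.01], [-1.01, 2.22], [0.06, 2.58], [-1.02, 4.17], [0.09, 2.62], [-3.14, 3.14]. Speed limits (rad/s): [2.57, 2.57, 3.14, 3.14, 3.14, 3.14].

## Interface

Orientations are given as a rotation vector (axis times angle).
In Python, from station import ctrl gives the robot as it stands. The module is installed in compiled form; this text tells all that it offers.
- The arm moves only by the tool jog_arm, never from a script. Its argument "steps" is a list of rows, each an object with "delta_rot": the turn, a rotation vector about the tool's x, y, z in degrees, a list of three; "linear": the shift along the tool's x, y, z in m, a list of three; "grip": the finger opening in m, from 0 to 0.0854. In form: [{"delta_rot": [rx, ry, rz], "linear": [x, y, z], "grip": grip}, ...]. A call has 1 to 10 rows; each row shifts and turns the commanded pose from where the row before left it, along the tool's axes as they then stand; what a row does not reach is not made up. A row lasts 1/10 s, in which the tool goes at most 50 mm and 8.59 degrees, less where a joint would pass 70% of its speed; a pose out of reach is approached as far as the arm can. A call with a gripper value outside its range is refused whole. The fingers move at their own pace and stop on an object; "newtons" is the grip in N (left out, the last holds). Time passes only in rows, so rows that do not move let the fingers close. It gives the time, the measured TCP pose, the force, the opening and the grip force at its end, in the units of the state.
- ctrl.get_obs(): the state, without advancing time (a new reading comes with each control period).
- ctrl.get_image(name): name is "scene" or "side" or "wrist"; returns (picture, depth): 400x640x3 uint8, red, green, blue; 400x640 float32, m along the optical axis (not along the pixel's ray), 0 where there is no reading.
- ctrl.camera_info(name): a dict with "camera_matrix" (3x3 intrinsics, pixels), "distortion" ([k1, k2, p1, p2, k3] as OpenCV has them; the pictures are not rectified), "R" (3x3) and "t" (3): a world point X has camera coordinates R X + t; the wrist camera has in their place "T_tool_cam" (4x4, takes a point from camera to tool coordinates, whose origin is the TCP and whose axes are the flange's). Camera axes: x right, y down, z forward; pixel columns grow to the right and rows downward; lengths in m; the calibration is good to about 2 mm. A picture is of the moment at which its call begins: read the wrist's pose just before it. camera_info takes no time and is no camera call.
- ctrl.finish_job(): hands the job in; it is judged then, once.
The state is a dict: "t": time; "q": joint angles; "dq": joint speeds; "effort": joint torques, N m; "tool_pos": TCP position; "tool_rot": TCP orientation; "contact_force": force on the tool from outside, world axes, zero at the start; "wrist_torque": the same for the moment, N m; "opening": finger opening in m; "grip_force": force on a finger pad.
Only numpy, scipy, OpenCV 4.12 (cv2) and the standard library are available. Lean on these libraries where they do the work, as an engineer would, in place of code of your own. Each camera call takes 0.05 s, during which the arm holds its last target. There are 200 camera calls.

## Working session

There is one attempt and no reset: what is moved stays moved. The work goes in short steps, Python scripts to look and compute and a tool call to move; the robot and the scene stay as the last step left them, time stands still between calls to the robot, and variables do not carry over. Pictures are saved under pics/ and viewed, at most 10 in all, crops included, and the job is handed in when it is done.

Besides the shell and the picture viewer there is one more tool, called after "Call:" as name(argument=value, ...) on one line, values as JSON. jog_arm: Moves the arm, as the interface text tells. Its arguments: {"type":"object","properties":{"steps":{"type":"array"},"newtons":{"type":"number"}},"required":["steps"]}

```bash
mkdir -p pics; ls; python3 - <<'E'
from station import ctrl
import cv2,numpy as np
for n in("scene","side"):
    im,d=ctrl.get_image(n); cv2.imwrite(f"pics/{n}0.png",im[:,:,::-1]); np.save(f"pics/{n}0.npy",d)
    i=ctrl.camera_info(n); print(n,{k:np.round(v,4).tolist() for k,v in i.items() if not isinstance(v,str)})
o=ctrl.get_obs(); print(o)
print({k:np.round(v,4).tolist() for k,v in ctrl.camera_info("wrist").items() if not isinstance(v,str)})
E
```

```text
pics
scene {'camera_matrix': [[361.319, 0.0, 317.835], [0.0, 361.319, 204.3254], [0.0, 0.0, 1.0]], 'distortion': [-0.0161, 0.0, 0.0, 0.0, 0.0], 'R': [[0.7511, -0.66, 0.0166], [-0.4055, -0.4809, -0.7774], [0.5211, 0.5772, -0.6288]], 't': [-0.4284, 0.3495, 0.7591]}
side {'camera_matrix': [[369.5386, 0.0, 312.3369], [0.0, 369.5386, 196.9731], [0.0, 0.0, 1.0]], 'distortion': [-0.0618, 0.0, 0.0, 0.0, 0.0], 'R': [[-0.9992, -0.0405, 0.0056], [-0.0265, 0.5377, -0.8427], [0.0311, -0.8422, -0.5383]], 't': [0.5637, 0.0964, 1.2316]}
{'t': 0.1, 'q': array([ 9.96004338e-01,  5.33365625e-02,  1.61415713e+00,  1.21923315e-05,
        1.47598484e+00, -1.19023200e-01]), 'dq': array([-0.00160758, -0.00082423, -0.00192055, -0.00125081,  0.00229263,
       -0.00046523]), 'effort': array([ 8.96937718e-05, -3.94905174e+01, -3.71363783e+01, -1.62362512e-04,
        3.84782528e-03,  7.65250775e-06]), 'tool_pos': array([0.27477394, 0.56068649, 0.20615738]), 'tool_rot': array([-7.09593640e-01, -3.05973424e+00,  2.77880150e-03]), 'contact_force': array([ 0.52242064, -0.0659221 ,  0.62672498]), 'wrist_torque': array([ 0.02797311, -0.00064675,  0.02623225]), 'grip_force': 0.0, 'opening': 0.08535910186561421}
{'camera_matrix': [[310.0721, 0.0, 319.64], [0.0, 310.0721, 196.9603], [0.0, 0.0, 1.0]], 'distortion': [0.0033, 0.0, 0.0, 0.0, 0.0], 'T_tool_cam': [[0.001, -0.9465, -0.3226, 0.0816], [1.0, 0.0009, 0.0005, -0.0001], [-0.0002, -0.3226, 0.9465, -0.1678], [0.0, 0.0, 0.0, 1.0]]}
```

View pics/scene0.png

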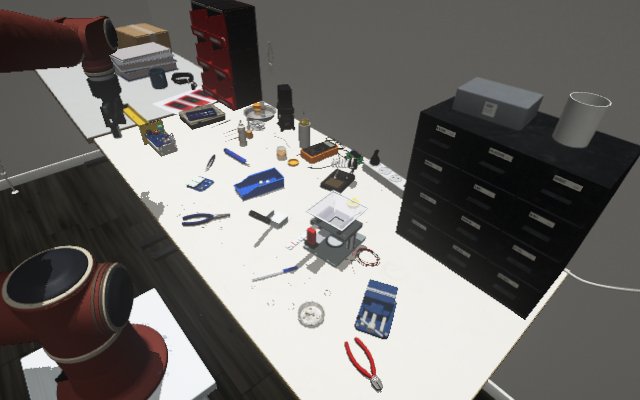

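View pics/side0.png

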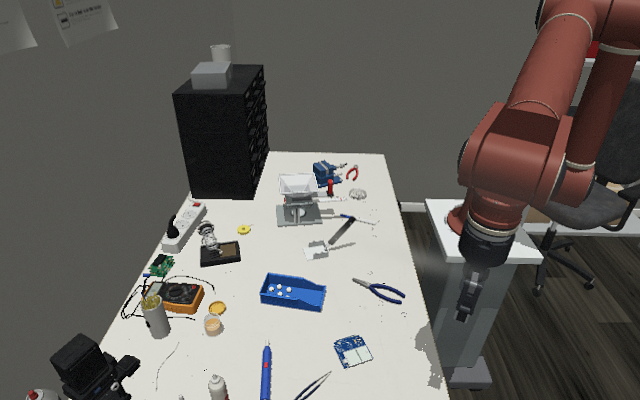

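```bash
cat > h.py <<'E'
from station import ctrl
import cv2,numpy as np
from scipy.spatial.transform import Rotation as Ro
def cam(n,obs=None):
    i=ctrl.camera_info(n);K=np.array(i["camera_matrix"]);D=np.array(i["distortion"])
    if n=="wrist":
        T=np.eye(4);T[:3,:3]=Ro.from_rotvec(obs["tool_rot"]).as_matrix();T[:3,3]=obs["tool_pos"]
        M=T@np.array(i["T_tool_cam"]);Rc,c=M[:3,:3],M[:3,3]
    else:
        R=np.array(i["R"]);Rc=R.T;c=-R.T@np.array(i["t"])
    return K,D,Rc,c
def rays(C,uv):
    K,D,Rc,c=C
    p=cv2.undistortPoints(np.array(uv,float).reshape(-1,1,2),K,D)[:,0]
    return np.c_[p,np.ones(len(p))]@Rc.T
def onplane(C,uv,z):
    r=rays(C,uv);return C[3]+r*((z-C[3][2])/r[:,2])[:,None]
def cloud(C,d):
    v,u=np.mgrid[:400,:640];r=rays(C,np.c_[u.ravel(),v.ravel()])
    P=C[3]+r*d.ravel()[:,None];P[d.ravel()==0]=np.nan
    return P.reshape(400,640,3)
def proj(C,X):
    K,D,Rc,c=C
    return cv2.projectPoints((np.atleast_2d(X)-c)@Rc,np.zeros(3),np.zeros(3),K,D)[0][:,0]
E
python3 - <<'E'
from h import *
ims=[]
for n,(u,v) in(("scene",(190,150)),("side",(240,160))):
    im=cv2.imread(f"pics/{n}0.png");d=np.load(f"pics/{n}0.npy");C=cam(n);P=cloud(C,d)
    ims.append(cv2.resize(im[v:v+150,u:u+200],(800,600),interpolation=cv2.INTER_CUBIC))
    hsv=cv2.cvtColor(im,cv2.COLOR_BGR2HSV);H,S,V=cv2.split(hsv)
    blue=(H>100)&(H<130)&(S>120)&(V>50)
    k,l,st,ce=cv2.connectedComponentsWithStats(blue.astype(np.uint8))
    for i in range(1,k):
        if st[i,4]>60:
            p=P[l==i];p=p[~np.isnan(p[:,0])];print(n,"blue",ce[i].round(),st[i,4],p.mean(0).round(3),p.min(0).round(3),p.max(0).round(3),cv2.minAreaRect(p[:,:2].astype(np.float32)*1000))
    red=((H<8)|(H>172))&(S>150)&(V>100)
    k,l,st,ce=cv2.connectedComponentsWithStats(red.astype(np.uint8))
    for i in range(1,k):
        p=P[l==i];
        if st[i,4]>15 and 0<p[0,2]+.05<.25: print(n,"red",ce[i].round(),st[i,4],np.nanmedian(p,0).round(3),np.nanmin(p,0).round(3),np.nanmax(p,0).round(3))
cv2.imwrite("pics/c1.png",ims[0]);cv2.imwrite("pics/c2.png",ims[1])
E
```

```text
scene blue [155. 139.] 87 [0.433 0.821 0.048] [0.416 0.77  0.044] [0.458 0.881 0.059] ((437.3284606933594, 825.8273315429688), (110.51990509033203, 41.082096099853516), 88.6894302368164)
scene blue [235. 155.] 74 [0.633 0.56  0.018] [0.622 0.503 0.011] [0.646 0.622 0.023] ((633.014892578125, 562.4393310546875), (14.976696968078613, 120.19244384765625), 6.102954387664795)
scene blue [256. 184.] 285 [0.592 0.35  0.016] [ 0.513  0.291 -0.   ] [0.676 0.391 0.044] ((595.7308349609375, 343.33331298828125), (83.76152038574219, 157.2182159423828), 80.62999725341797)
scene blue [383. 286.] 184 [ 0.547 -0.256  0.074] [ 0.525 -0.288  0.071] [ 0.569 -0.224  0.078] ((547.2551879882812, -255.89437866210938), (20.411598205566406, 65.175048828125), 28.326059341430664)
scene blue [380. 297.] 157 [ 0.517 -0.272  0.077] [ 0.496 -0.304  0.073] [ 0.538 -0.24   0.08 ] ((516.9141845703125, -271.7147216796875), (16.772499084472656, 65.29744720458984), 27.297443389892578)
scene blue [376. 309.] 159 [ 0.501 -0.281  0.055] [ 0.481 -0.302  0.038] [ 0.527 -0.25   0.064] ((499.7082214355469, -281.3243408203125), 
[... 1420 characters left out ...]
312 0.294 0.008] [0.4   0.356 0.017] ((357.54119873046875, 322.34356689453125), (44.55451965332031, 92.96263885498047), 67.69615936279297)
side blue [347. 345.] 255 [0.464 0.48  0.003] [ 0.423  0.454 -0.001] [0.495 0.518 0.008] ((463.2998046875, 478.9401550292969), (76.61759948730469, 44.517120361328125), 37.095394134521484)
side blue [266. 375.] 426 [0.639 0.57  0.019] [ 0.625  0.492 -0.   ] [0.653 0.623 0.024] ((641.150146484375, 557.6065673828125), (17.991268157958984, 130.63121032714844), 6.2183837890625)
side red [352. 173.] 31 [ 0.41  -0.312  0.014] [ 0.394 -0.372  0.007] [ 0.437 -0.272  0.018]
side red [330. 185.] 44 [ 0.508 -0.037  0.122] [ 0.502 -0.055  0.094] [ 0.512 -0.032  0.137]
```

View pics/c1.png

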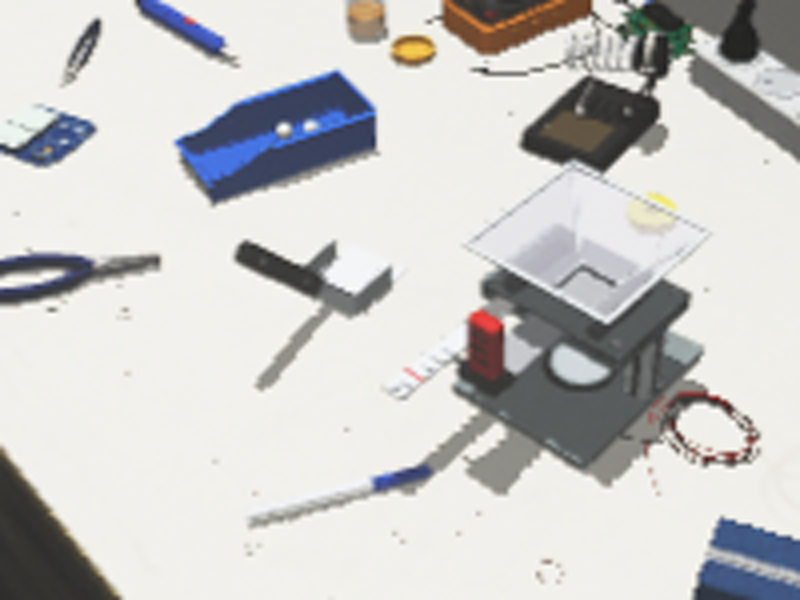

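View pics/c2.png

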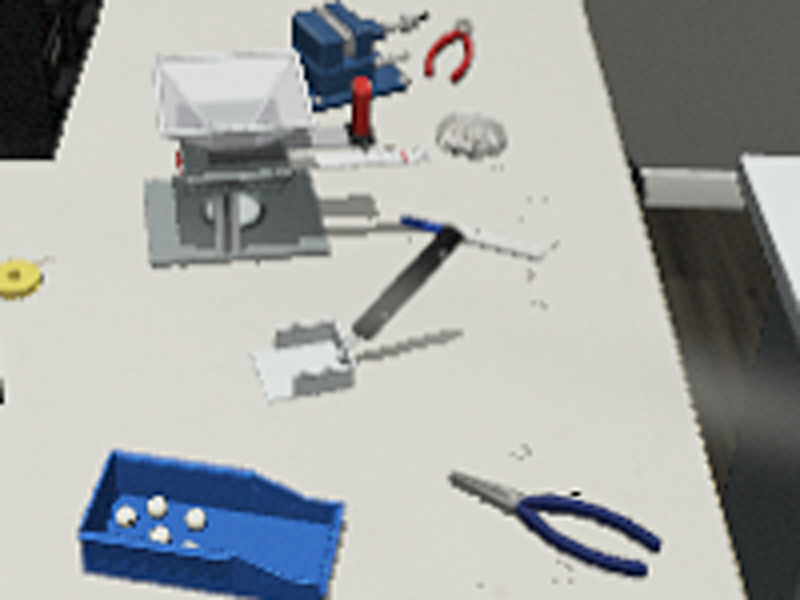

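Call:
jog_arm(steps=[{"delta_rot": [0, 0, 0], "linear": [-0.028, -0.0174, -0.01], "grip": 0.085}, {"delta_rot": [0, 0, 0], "linear": [-0.028, -0.0174, -0.01], "grip": 0.085}, {"delta_rot": [0, 0, 0], "linear": [-0.028, -0.0174, -0.01], "grip": 0.085}, {"delta_rot": [0, 0, 0], "linear": [-0.028, -0.0174, -0.01], "grip": 0.085}, {"delta_rot": [0, 0, 0], "linear": [-0.028, -0.0174, -0.01], "grip": 0.085}, {"delta_rot": [0, 0, 0], "linear": [-0.028, -0.0174, -0.01], "grip": 0.085}, {"delta_rot": [0, 0, 0], "linear": [-0.028, -0.0174, -0.01], "grip": 0.085}, {"delta_rot": [0, 0, 0], "linear": [-0.028, -0.0174, -0.01], "grip": 0.085}, {"delta_rot": [0, 0, 0], "linear": [-0.028, -0.0174, -0.01], "grip": 0.085}, {"delta_rot": [0, 0, 0], "linear": [-0.028, -0.0174, -0.01], "grip": 0.085}])

```text
t: 1.1
tool_pos: [0.4502, 0.2804, 0.3071]
tool_rot: [-0.71, -3.06, 0.001]
contact_force: [0.2, 1.2, 0.3]
opening: 0.0849
grip_force: 0.0
```

```bash
python3 - <<'E'
from h import *
o=ctrl.get_obs();im,d=ctrl.get_image("wrist");cv2.imwrite("pics/w1.png",im[:,:,::-1]);np.savez("pics/w1.npz",d=d,p=o["tool_pos"],r=o["tool_rot"])
print(o["tool_pos"],o["tool_rot"],o["q"].round(2),o["t"])
E
```

```text
[0.45021637 0.28037596 0.30714236] [-7.09564054e-01 -3.05980634e+00  7.04143647e-04] [ 0.42 -0.21  1.7  -0.    1.66 -0.7 ] 1.1
```

View pics/w1.png

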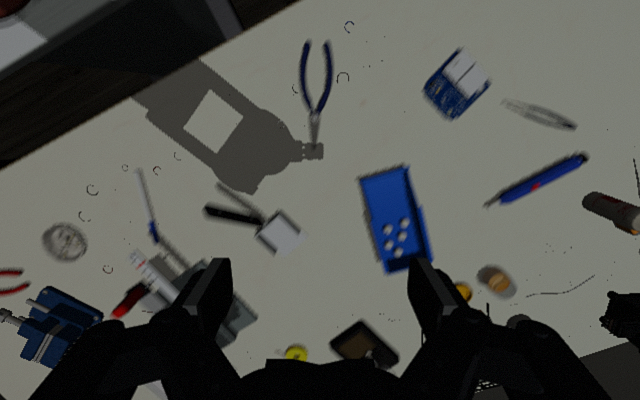

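```bash
python3 - <<'E'
from h import *
z=np.load("pics/w1.npz");C=cam("wrist",dict(tool_pos=z["p"],tool_rot=z["r"]))
im=cv2.imread("pics/w1.png");P=cloud(C,z["d"]);H,S,V=cv2.split(cv2.cvtColor(im,cv2.COLOR_BGR2HSV))
def roi(m,u0,u1,v0,v1):
    k=np.zeros_like(m);k[v0:v1,u0:u1]=1;return m&k
def rect(p):return cv2.minAreaRect((p[:,:2]*1000).astype(np.float32))
# handle
for nm,m in(("handle",roi(V<60,195,275,190,235)&(P[...,2]>.025)&(P[...,2]<.13)),("scooplow",roi(S<60,240,310,195,265)&(P[...,2]>.006)&(P[...,2]<.03)),
  ("bin",roi((H>95)&(H<130)&(S>120),340,450,140,290)),("binhi",roi((H>95)&(H<130)&(S>120)&(P[...,2]>.03),340,450,140,290)),("pull",roi(((H<8)|(H>172))&(S>150),100,155,275,325)&(P[...,2]>.09)),
  ("redline",roi(((H<8)|(H>172))&(S>80),120,150,245,275))):
    p=P[m];print(nm,len(p),p.mean(0).round(4),p.min(0).round(3),p.max(0).round(3),rect(p))
    if nm=="handle":
        w,vv=np.linalg.eigh(np.cov(p.T));print(vv[:,2],np.degrees(np.arctan2(vv[1,2],vv[0,2])));
b=roi((S<60)&(V>90),370,425,200,270).astype(np.uint8)
k,l,st,ce=cv2.connectedComponentsWithStats(b)
for i in range(1,k): 
    if st[i,4]>8: print("bead",ce[i].round(1),st[i,4],onplane(C,[ce[i]],.010)[0].round(4),np.median(P[l==i],0).round(3))
cv2.imwrite("pics/w1c.png",cv2.resize(im[190:330,100:310],(800,533),interpolation=cv2.INTER_CUBIC))
E
```

```text
handle 523 [0.4727 0.1436 0.0791] [0.436 0.126 0.025] [0.525 0.17  0.118] ((479.03765869140625, 148.27330017089844), (89.17652130126953, 38.278297424316406), 4.437567710876465)
[-0.60711339 -0.19220259  0.77101978] -162.4330284852036
scooplow 413 [0.5334 0.159  0.0181] [0.496 0.128 0.006] [0.57  0.195 0.028] ((529.978759765625, 158.03750610351562), (67.7266845703125, 57.561546325683594), 16.51866340637207)
bin 4502 [nan nan nan] [nan nan nan] [nan nan nan] ((586.224365234375, 340.20623779296875), (79.96356964111328, 246.79983520507812), 83.07791137695312)
binhi 708 [0.603  0.3253 0.0941] [0.46  0.293 0.03 ] [0.681 0.379 0.373] ((570.352294921875, 343.050537109375), (77.30094146728516, 214.4991912841797), 82.96958923339844)
pull 375 [ 0.506  -0.036   0.1208] [ 0.412 -0.055  0.09 ] [0.516 0.226 0.392] ((465.73095703125, 86.08468627929688), (15.084054946899414, 298.92193603515625), 18.329805374145508)
redline 20 [ 0.4794 -0.0324  0.0671] [ 0.473 -0.1    0.001] [ 0.5   -0.011  0.085] ((486.2909240722656, -55.4100227355957), (2.964447021484375, 92.41777801513672), 17.020458221435547)
bead [421.5 204.7] 68 [0.6022 0.387  0.01  ] [0.598 0.383 0.037]
bead [404.7 222.8] 36 [0.6199 0.3516 0.01  ] [0.618 0.351 0.016]
bead [388.  229.1] 33 [0.6184 0.323  0.01  ] [nan nan nan]
bead [402.2 236.2] 37 [0.6406 0.3393 0.01  ] [nan nan nan]
bead [374.  259.5] 199 [0.6605 0.2804 0.01  ] [nan nan nan]
bead [388.8 245.1] 31 [0.6461 0.3132 0.01  ] [0.643 0.313 0.016]
bead [398.4 252.2] 37 [0.6657 0.3227 0.01  ] [0.663 0.323 0.015]
```

View pics/w1c.png

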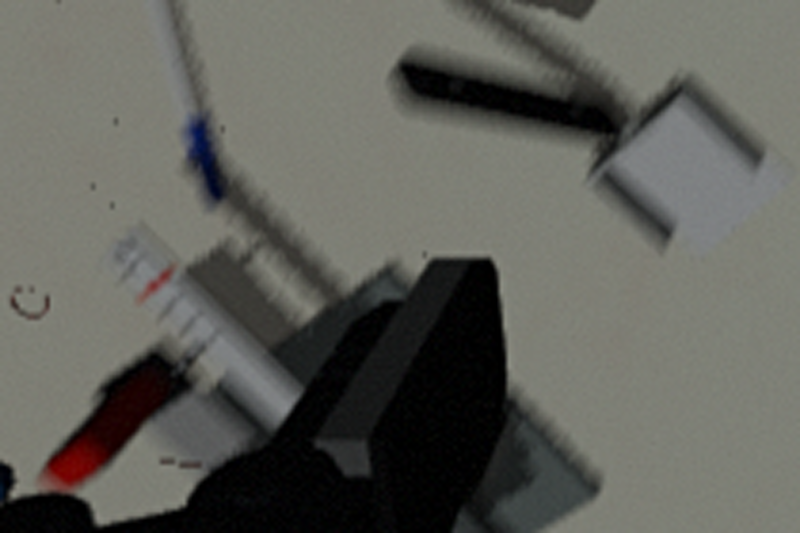

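```bash
python3 - <<'E'
from h import *
z=np.load("pics/w1.npz");C=cam("wrist",dict(tool_pos=z["p"],tool_rot=z["r"]))
print("nose",onplane(C,[(308.7,234.6),(287.7,255.6)],.002).round(4),"rear",onplane(C,[(279.8,209.7)],.022).round(4),onplane(C,[(254.9,237.2)],.024).round(4))
print("red",onplane(C,[(141.5,264.3)],.082).round(4),"strip edge",onplane(C,[(100+145/3.81,190+225/3.81),(100+300/3.81,190+383/3.81)],.082).round(4))
for n in("wrist","scene","side"):
    if n=="wrist": im=cv2.imread("pics/w1.png");d=z["d"];CC=C
    else: im=cv2.imread(f"pics/{n}0.png");d=np.load(f"pics/{n}0.npy");CC=cam(n)
    P=cloud(CC,d);H,S,V=cv2.split(cv2.cvtColor(im,cv2.COLOR_BGR2HSV))
    X,Y,Z=P[...,0],P[...,1],P[...,2]
    def rep(nm,m):
        p=P[m]
        if len(p)>4:
            print(n,nm,len(p),p.mean(0).round(4),p.min(0).round(3),p.max(0).round(3),cv2.minAreaRect((p[:,:2]*1000).astype(np.float32)))
    bl=(H>95)&(H<130)&(S>110)&(X>.49)&(X<.71)&(Y>.26)&(Y<.43)
    rep("bin",bl&(Z<.046)); rep("binhi",bl&(Z>.03)&(Z<.046))
    rd=((H<8)|(H>172))&(S>130)&(X>.48)&(X<.54)&(Y<0)&(Y>-.08)
    rep("pull",rd&(Z>.095)&(Z<.14)); rep("pulltop",rd&(Z>.125)&(Z<.14))
    hp=(X>.4)&(X<.8)&(Y>-.2)&(Y<.12)
    rep("rim",hp&(Z>.126)&(Z<.14)&~rd); rep("base",hp&(Z>.005)&(Z<.016)&(V<140)&(X>.52)&(Y<.06))
    sc=(X>.38)&(X<.62)&(Y>.09)&(Y<.24)
    rep("handle",sc&(Z>.04)&(Z<.13)&(V<90));rep("sctop",sc&(Z>.012)&(Z<.03)&(V>90));
E
```

```text
nose [[0.5735 0.1996 0.002 ]
 [0.5932 0.1492 0.002 ]] rear [[0.5069 0.1832 0.022 ]] [[0.5305 0.1253 0.024 ]]
red [[ 0.4764 -0.0188  0.082 ]] strip edge [[ 0.4541 -0.0082  0.082 ]
 [ 0.5372  0.0041  0.082 ]]
wrist bin 4406 [0.6054 0.3408 0.0108] [ 0.517  0.288 -0.001] [0.709 0.387 0.044] ((614.8099365234375, 336.9168701171875), (78.6379165649414, 189.10821533203125), 81.40089416503906)
wrist binhi 593 [0.6326 0.3266 0.0379] [0.549 0.293 0.03 ] [0.681 0.38  0.044] ((615.4796752929688, 338.17108154296875), (75.99327087402344, 124.98673248291016), 81.30907440185547)
wrist pull 366 [ 0.5066 -0.0377  0.1205] [ 0.5   -0.055  0.096] [ 0.517 -0.031  0.135] ((508.3011169433594, -43.78989028930664), (14.460236549377441, 25.07903480529785), 11.781402587890625)
wrist pulltop 178 [ 0.5076 -0.041   0.1314] [ 0.501 -0.055  0.125] [ 0.517 -0.031  0.135] ((508.68328857421875, -44.071659088134766), (13.272744178771973, 24.542865753173828), 13.864062309265137)
wrist rim 187 [ 0.6385 -0.0616  0.1316] [ 0.501 -0.086  0.126] [0.667 0.043 0.135] ((583.803466796875, -21.593589782714844), (165.36517333984375,
[... 2838 characters left out ...]
7  0.1322] [ 0.502 -0.197  0.126] [0.797 0.041 0.14 ] ((668.9226684570312, -54.074554443359375), (166.95408630371094, 314.84014892578125), 64.69536590576172)
side base 469 [ 0.608  -0.0253  0.0122] [ 0.532 -0.198  0.005] [0.797 0.058 0.016] ((664.2806396484375, -78.42633056640625), (259.9918212890625, 256.0025634765625), 3.960850954055786)
side handle 98 [0.4585 0.1389 0.093 ] [0.436 0.128 0.042] [0.506 0.154 0.118] ((471.7499084472656, 142.15696716308594), (71.87982940673828, 12.70341682434082), 17.817102432250977)
side sctop 154 [0.5354 0.1584 0.0203] [0.499 0.124 0.012] [0.569 0.194 0.03 ] ((531.107177734375, 156.27969360351562), (64.94879913330078, 61.82180404663086), 15.291881561279297)
```

Call:
jog_arm(steps=[{"delta_rot": [0, 0, -7.2], "linear": [0, 0, 0], "grip": 0.085}, {"delta_rot": [0, 0, -7.2], "linear": [0, 0, 0], "grip": 0.085}, {"delta_rot": [0, 0, -7.2], "linear": [0, 0, 0], "grip": 0.085}, {"delta_rot": [0, 0, -7.2], "linear": [0, 0, 0], "grip": 0.085}, {"delta_rot": [0, 0, -7.2], "linear": [0, 0, 0], "grip": 0.085}, {"delta_rot": [0, 0, -7.2], "linear": [0, 0, 0], "grip": 0.085}, {"delta_rot": [0, -7.5, 0], "linear": [0, 0, 0], "grip": 0.085}, {"delta_rot": [0, -7.5, 0], "linear": [0, 0, 0], "grip": 0.085}, {"delta_rot": [0, -7.5, 0], "linear": [0, 0, 0], "grip": 0.085}, {"delta_rot": [0, -7.5, 0], "linear": [0, 0, 0], "grip": 0.085}])

```text
t: 2.15
tool_pos: [0.45, 0.2819, 0.3077]
tool_rot: [-0.389, 2.587, 0.106]
contact_force: [-0.4, -0.9, -0.8]
opening: 0.0851
grip_force: 0.0
```

```bash
cat >> h.py <<'E'
def rot(yaw,tilt):
    """tool down, tool x pointing back along heading yaw(deg); tilt>0 = fingers forward"""
    c,s=np.cos(np.radians(yaw)),np.sin(np.radians(yaw))
    R0=np.array([[-c,s,0],[-s,-c,0],[0,0,-1.]]);R0[:,1]=np.cross(R0[:,2],R0[:,0])
    return R0@Ro.from_rotvec([0,-np.radians(tilt),0]).as_matrix()
def goto(pos,yaw,tilt):
    """tool-frame shift (current axes) and remaining turn to the target"""
    o=ctrl.get_obs();R=Ro.from_rotvec(o["tool_rot"]).as_matrix()
    print("t",round(o["t"],2),"pos",o["tool_pos"].round(4),"q",o["q"].round(2))
    print("linear",(R.T@(np.array(pos)-o["tool_pos"])).round(4),"rot deg",np.degrees(Ro.from_matrix(R.T@rot(yaw,tilt)).as_rotvec()).round(2))
E
python3 -c "
from h import *
goto((.433,.129,.136),17,30)"
```

```text
t 2.15 pos [0.45   0.2819 0.3077] q [ 0.47 -0.6   2.05 -0.09  1.17 -1.39]
linear [ 0.1394 -0.1412  0.1173] rot deg [0.07 0.32 0.06]
```

Call:
jog_arm(steps=[{"delta_rot": [0, 0, 0], "linear": [0.0174, -0.0176, 0.0146], "grip": 0.085}, {"delta_rot": [0, 0, 0], "linear": [0.0174, -0.0176, 0.0146], "grip": 0.085}, {"delta_rot": [0, 0, 0], "linear": [0.0174, -0.0176, 0.0146], "grip": 0.085}, {"delta_rot": [0, 0, 0], "linear": [0.0174, -0.0176, 0.0146], "grip": 0.085}, {"delta_rot": [0, 0, 0], "linear": [0.0174, -0.0176, 0.0146], "grip": 0.085}, {"delta_rot": [0, 0, 0], "linear": [0.0174, -0.0176, 0.0146], "grip": 0.085}, {"delta_rot": [0, 0, 0], "linear": [0.0174, -0.0176, 0.0146], "grip": 0.085}, {"delta_rot": [0, 0, 0], "linear": [0.0174, -0.0176, 0.0146], "grip": 0.085}, {"delta_rot": [0, 0, 0], "linear": [0, 0, 0], "grip": 0.085}])

```text
t: 3.05
tool_pos: [0.4295, 0.1272, 0.1316]
tool_rot: [-0.385, 2.6, 0.104]
contact_force: [-1.0, -0.3, 0.3]
opening: 0.0849
grip_force: 0.0
```

```bash
python3 - <<'E'
from h import *
goto((.471,.1404,.0665),17,30)
o=ctrl.get_obs();im,d=ctrl.get_image("wrist");C=cam("wrist",o);im=im[:,:,::-1].copy();P=cloud(C,d)
V=im.max(2);X,Y,Z=[P[...,i] for i in range(3)]
m=(V<90)&(Z>.04)&(Z<.13)&(X>.4)&(X<.53)&(Y>.09)&(Y<.19);p=P[m]
print(len(p),p.mean(0),p.min(0),p.max(0),cv2.minAreaRect((p[:,:2]*1000).astype(np.float32)))
q=p[(p[:,2]>.07)&(p[:,2]<.1)];print(q.mean(0))
for u in proj(C,[(.462,.1376,.083)]):cv2.circle(im,tuple(int(a) for a in u),3,(0,0,255),1);print(u)
cv2.imwrite("pics/w2.png",im)
E
```

```text
t 3.05 pos [0.4295 0.1272 0.1316] q [ 0.03 -0.83  2.46  0.15  1.02 -1.88]
linear [-0.0057  0.0005  0.0781] rot deg [ 0.02 -0.4  -0.15]
653 [0.44385925 0.13237726 0.1005803 ] [0.43128929 0.1246092  0.04102364] [0.48971296 0.1506463  0.11783235] ((459.86334228515625, 137.14491271972656), (58.98661422729492, 11.914873123168945), 16.426210403442383)
[0.44882562 0.13358905 0.08666524]
[321.33822962 209.2432712 ]
```

View pics/w2.png

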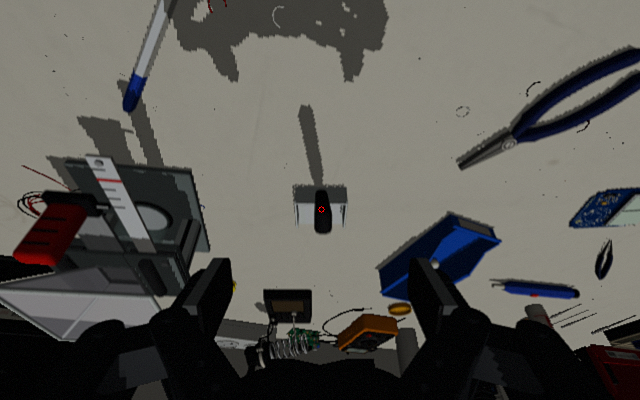

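Call:
jog_arm(steps=[{"delta_rot": [0, 0, 0], "linear": [-0.0014, 0, 0.0195], "grip": 0.085}, {"delta_rot": [0, 0, 0], "linear": [-0.0014, 0, 0.0195], "grip": 0.085}, {"delta_rot": [0, 0, 0], "linear": [-0.0014, 0, 0.0195], "grip": 0.085}, {"delta_rot": [0, 0, 0], "linear": [-0.0014, 0, 0.0195], "grip": 0.085}, {"delta_rot": [0, 0, 0], "linear": [0, 0, 0], "grip": 0.0}, {"delta_rot": [0, 0, 0], "linear": [0, 0, 0], "grip": 0.0}, {"delta_rot": [0, 0, 0], "linear": [0, 0, 0], "grip": 0.0}, {"delta_rot": [0, 0, 0], "linear": [0, 0, 0], "grip": 0.0}, {"delta_rot": [0, 0, 0], "linear": [0, 0, 0], "grip": 0.0}, {"delta_rot": [0, 0, 0], "linear": [0, 0, 0], "grip": 0.0}], newtons=100)

```text
t: 4.1
tool_pos: [0.4745, 0.1418, 0.0732]
tool_rot: [-0.389, 2.59, 0.104]
contact_force: [-2.6, -1.5, 5.0]
opening: 0.0098
grip_force: 97.6
```

```bash
python3 -c "
from h import *
goto((.471,.1404,.0665),17,30);o=ctrl.get_obs();print(o['opening'],o['grip_force'],o['contact_force'])"
```

```text
t 4.1 pos [0.4745 0.1418 0.0732] q [ 0.07 -0.55  2.41  0.16  0.77 -1.89]
linear [ 0.0066 -0.0003  0.0039] rot deg [0.02 0.14 0.08]
0.009804352482989082 97.61265635490417 [-2.63432201 -1.49795981  4.98508473]
```

```bash
cat >> h.py <<'E'
import os,json
def sp(yaw,pitch):
    return Ro.from_euler("ZY",[yaw,-pitch],degrees=True).as_matrix()
BIN=np.array([.5985,.342]);BY=-8.5
def b2w(x,y,z,yaw=BY,c=BIN):
    a=np.radians(yaw);return np.array([c[0]+x*np.cos(a)-y*np.sin(a),c[1]+x*np.sin(a)+y*np.cos(a),z])
def sgoto(ref,refpt,yaw,pitch):
    """bring scoop-frame point refpt to world ref with scoop yaw/pitch(nose up +)"""
    G=json.load(open("grasp.json"));A=np.array(G["A"]);s=np.array(G["s"])  # tool->scoop rot, scoop origin in tool
    Rt=sp(yaw,pitch)@A.T
    tcp=np.array(ref)-sp(yaw,pitch)@np.array(refpt)-Rt@s
    o=ctrl.get_obs();R=Ro.from_rotvec(o["tool_rot"]).as_matrix()
    print("t",round(o["t"],2),"tcp",o["tool_pos"].round(4),"F",o["contact_force"].round(1),"grip",round(o["grip_force"]),"q",o["q"].round(2))
    d=tcp-o["tool_pos"]
    print("rot",np.degrees(Ro.from_matrix(R.T@Rt).as_rotvec()).round(2),"lin now",(R.T@d).round(4),"lin after rot",(Rt.T@d).round(4))
    Rs=R@A;print("scoop now",(o["tool_pos"]+R@s).round(4),"yaw,pitch,roll",(Ro.from_matrix(Rs).as_euler("ZYX",degrees=True)*[1,-1,1]).round(1))
E
python3 - <<'E'
from h import *
o=ctrl.get_obs();R=Ro.from_rotvec(o["tool_rot"]).as_matrix()
S=sp(17,0);json.dump(dict(A=(R.T@S).tolist(),s=(R.T@(np.array([.550,.1645,0])-o["tool_pos"])).tolist()),open("grasp.json","w"))
sgoto((.550,.1645,.1),(0,0,0),17,0)
E
```

```text
t 4.1 tcp [0.4745 0.1418 0.0732] F [-2.6 -1.5  5. ] grip 98 q [ 0.07 -0.55  2.41  0.16  0.77 -1.89]
rot [0. 0. 0.] lin now [-0.0502 -0.     -0.0865] lin after rot [-0.0502 -0.     -0.0865]
scoop now [ 0.55    0.1645 -0.    ] yaw,pitch,roll [17. -0.  0.]
```

Call:
jog_arm(steps=[{"delta_rot": [0, 0, 0], "linear": [-0.0084, 0, -0.0144], "grip": 0.0}, {"delta_rot": [0, 0, 0], "linear": [-0.0084, 0, -0.0144], "grip": 0.0}, {"delta_rot": [0, 0, 0], "linear": [-0.0084, 0, -0.0144], "grip": 0.0}, {"delta_rot": [0, 0, 0], "linear": [-0.0084, 0, -0.0144], "grip": 0.0}, {"delta_rot": [0, 0, 0], "linear": [-0.0084, 0, -0.0144], "grip": 0.0}, {"delta_rot": [0, 0, 0], "linear": [-0.0084, 0, -0.0144], "grip": 0.0}, {"delta_rot": [0, 0, 6.5], "linear": [0, 0, 0], "grip": 0.0}, {"delta_rot": [0, 0, 0], "linear": [0, 0, 0], "grip": 0.0}])

```text
t: 4.9
tool_pos: [0.4741, 0.1417, 0.1722]
tool_rot: [-0.242, 2.614, 0.143]
contact_force: [-0.5, 0.3, -1.4]
opening: 0.0093
grip_force: 97.6
```

```bash
python3 - <<'E'
from h import *
sgoto(b2w(.008,0,.09),(.033,0,0),BY,-18)
for n in("scene","side"):
    im,d=ctrl.get_image(n);C=cam(n);P=cloud(C,d);V=im.max(2);S=V.astype(int)-im.min(2);X,Y,Z=[P[...,i] for i in range(3)]
    m=(X>.49)&(X<.63)&(Y>.09)&(Y<.24)&(Z>.05)&(Z<.15)&(V>110)&(S<50);p=P[m]
    print(n,len(p),p.mean(0).round(4),p.min(0).round(3),p.max(0).round(3),cv2.minAreaRect((p[:,:2]*1000).astype(np.float32)))
    # plane through low points
    q=p[p[:,2]<np.percentile(p[:,2],60)];A=np.c_[q[:,:2]-q[:,:2].mean(0),np.ones(len(q))];print(np.linalg.lstsq(A,q[:,2],rcond=None)[0].round(3))
E
```

```text
t 4.9 tcp [0.4741 0.1417 0.1722] F [-0.5  0.3 -1.4] grip 98 q [ 0.07 -0.68  2.31  0.14  1.   -1.73]
rot [10.14 16.97 17.46] lin now [-0.0839  0.1987  0.0356] lin after rot [-0.0222  0.2168 -0.0178]
scoop now [0.5503 0.1609 0.0987] yaw,pitch,roll [11.4 -0.3  3.3]
scene 234 [0.5438 0.1588 0.1054] [0.493 0.125 0.095] [0.583 0.194 0.125] ((537.9132080078125, 157.8472900390625), (92.66700744628906, 58.336578369140625), 12.886216163635254)
[-0.024  0.031  0.1  ]
side 393 [0.5453 0.1556 0.1092] [0.508 0.122 0.099] [0.586 0.195 0.134] ((545.0869140625, 156.4162139892578), (75.0357894897461, 63.13383102416992), 11.349494934082031)
[-0.058  0.034  0.103]
```

Call:
jog_arm(steps=[{"delta_rot": [2.535, 4.24, 4.365], "linear": [0, 0, -0.005], "grip": 0.0}, {"delta_rot": [2.535, 4.24, 4.365], "linear": [0, 0, -0.005], "grip": 0.0}, {"delta_rot": [2.535, 4.24, 4.365], "linear": [0, 0, -0.005], "grip": 0.0}, {"delta_rot": [2.535, 4.24, 4.365], "linear": [0, 0, -0.005], "grip": 0.0}, {"delta_rot": [0, 0, 0], "linear": [-0.0037, 0.0361, 0], "grip": 0.0}, {"delta_rot": [0, 0, 0], "linear": [-0.0037, 0.0361, 0], "grip": 0.0}, {"delta_rot": [0, 0, 0], "linear": [-0.0037, 0.0361, 0], "grip": 0.0}, {"delta_rot": [0, 0, 0], "linear": [-0.0037, 0.0361, 0], "grip": 0.0}, {"delta_rot": [0, 0, 0], "linear": [-0.0037, 0.0361, 0], "grip": 0.0}, {"delta_rot": [0, 0, 0], "linear": [-0.0037, 0.0361, 0], "grip": 0.0}])

```text
t: 6.0
tool_pos: [0.5194, 0.3529, 0.1935]
tool_rot: [0.212, 2.924, -0.024]
contact_force: [-0.2, 0.3, -0.3]
opening: 0.0095
grip_force: 97.9
```

```bash
python3 - <<'E'
from h import *
sgoto(b2w(.005,0,.006),(.033,0,0),BY,-18)
o=ctrl.get_obs();G=json.load(open("grasp.json"));R=Ro.from_rotvec(o["tool_rot"]).as_matrix()
sc=lambda p:(o["tool_pos"]+R@np.array(G["s"]))+(R@np.array(G["A"]))@np.array(p)
im,d=ctrl.get_image("wrist");C=cam("wrist",o);im=im[:,:,::-1].copy()
pts=[b2w(x,y,z) for x,y,z in((-.075,.033,.02),(-.075,-.033,.02),(.075,.033,.042),(.075,-.033,.042),(-.022,.033,.038),(-.022,-.033,.038))]+[sc((.033,.028,.002)),sc((.033,-.028,.002)),sc((.013,.028,.022)),sc((.013,-.028,.022))]
for i,u in enumerate(proj(C,pts)):cv2.circle(im,tuple(int(a) for a in u),3,(0,255,0) if i<6 else (0,0,255),1)
cv2.imwrite("pics/w3.png",im)
E
```

```text
t 6.0 tcp [0.5194 0.3529 0.1935] F [-0.2  0.3 -0.3] grip 98 q [ 0.54 -0.03  1.73 -0.14  1.28 -0.85]
rot [-0.04 -0.09  0.14] lin now [0.0164 0.0014 0.0817] lin after rot [0.0165 0.0013 0.0816]
scoop now [0.5711 0.3448 0.0994] yaw,pitch,roll [ -8.4 -18.1  -0.1]
```

View pics/w3.png

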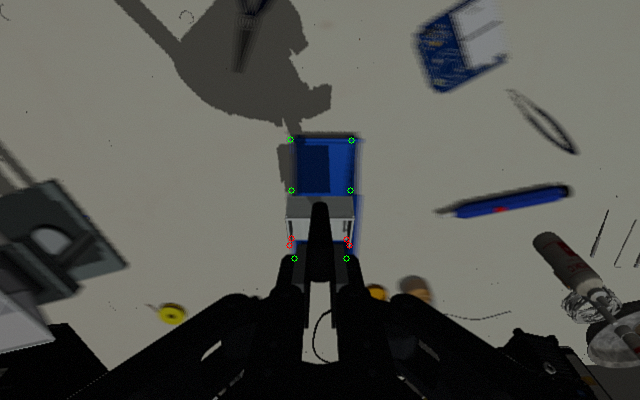

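```bash
python3 - <<'E'
from h import *
o=ctrl.get_obs();im,d=ctrl.get_image("wrist");C=cam("wrist",o);bgr=im[:,:,::-1].copy();P=cloud(C,d)
H,S,V=cv2.split(cv2.cvtColor(bgr,cv2.COLOR_BGR2HSV));bl=(H>95)&(H<130)&(S>110)
a=np.radians(BY)
def tob(p): q=p[...,:2]-BIN;return np.stack([q[...,0]*np.cos(a)+q[...,1]*np.sin(a),-q[...,0]*np.sin(a)+q[...,1]*np.cos(a)],-1)
for v in range(140,195,6):
    u=np.where(bl[v,270:380])[0]+270;e=tob(onplane(C,[(u.min(),v),(u.max()+1,v)],.024));print(v,u.min(),u.max(),e.round(4).tolist())
X,Y,Z=[P[...,i] for i in range(3)]
hi=bl&(Z>.016)&(Z<.046)&(abs(X-.6)<.12)&(abs(Y-.34)<.06);b=tob(P[hi]);print("rim y",np.percentile(b[:,1],[1,50,99]),"x",np.percentile(b[:,0],[1,99]))
for n in("side","scene"):
    C2=cam(n);im2,d2=ctrl.get_image(n);P2=cloud(C2,d2);hs=cv2.cvtColor(im2,cv2.COLOR_RGB2HSV);m=(hs[...,0]>95)&(hs[...,0]<130)&(hs[...,1]>110)&(abs(P2[...,0]-.6)<.12)&(abs(P2[...,1]-.34)<.06)&(P2[...,2]>.015)&(P2[...,2]<.046)
    b=tob(P2[m]);print(n,np.percentile(b[:,1],[1,99]),np.percentile(b[:,0],[1,99]))
    m=(im2.max(2)>100)&(im2.max(2).astype(int)-im2.min(2)<50)&(abs(P2[...,0]-.57)<.07)&(abs(P2[...,1]-.345)<.06)&(P2[...,2]>.06)&(P2[...,2]<.14)
    b=tob(P2[m]);print(n,"scoop y",m.sum(),np.percentile(b[:,1],[2,98]),"x",np.percentile(b[:,0],[2,98]),"z",np.percentile(P2[m][:,2],[2,98]))
m=(V>90)&(S<60)&(abs(X-.57)<.07)&(abs(Y-.345)<.06)&(Z>.06)&(Z<.15);b=tob(P[m]);print("wrist scoop y",m.sum(),np.percentile(b[:,1],[2,98]),"x",np.percentile(b[:,0],[2,98]))
E
```

```text
140 281 351 [[-0.0761, -0.0375], [-0.0765, 0.0385]]
146 283 348 [[-0.0693, -0.0357], [-0.0697, 0.0356]]
152 284 348 [[-0.0623, -0.035], [-0.0627, 0.036]]
158 284 348 [[-0.0552, -0.0354], [-0.0556, 0.0364]]
164 284 348 [[-0.0479, -0.0358], [-0.0483, 0.0368]]
170 284 348 [[-0.0405, -0.0362], [-0.0409, 0.0373]]
176 284 347 [[-0.0329, -0.0365], [-0.0333, 0.0365]]
182 284 347 [[-0.0252, -0.037], [-0.0256, 0.037]]
188 285 347 [[-0.0172, -0.0362], [-0.0176, 0.0374]]
194 281 350 [[-0.0091, -0.0413], [-0.0095, 0.0414]]
rim y [-0.03923478 -0.02384646  0.03855631] x [-0.07865147  0.0772365 ]
side [-0.03769667  0.03856291] [-0.07662245  0.0790811 ]
side scoop y 506 [-0.02962742  0.02782358] x [-0.05785426  0.00216461] z [0.09296081 0.13499672]
scene [-0.04108352  0.03978558] [-0.0815559   0.07535485]
scene scoop y 209 [-0.03132863  0.02775545] x [-0.06278538 -0.00145044] z [0.09130885 0.13292564]
wrist scoop y 833 [-0.02374674  0.0314157 ] x [-0.05190681  0.00349273]
```

Call:
jog_arm(steps=[{"delta_rot": [0, 0, 0], "linear": [0.0024, 0.0002, 0.0117], "grip": 0.0}, {"delta_rot": [0, 0, 0], "linear": [0.0024, 0.0002, 0.0117], "grip": 0.0}, {"delta_rot": [0, 0, 0], "linear": [0.0024, 0.0002, 0.0117], "grip": 0.0}, {"delta_rot": [0, 0, 0], "linear": [0.0024, 0.0002, 0.0117], "grip": 0.0}, {"delta_rot": [0, 0, 0], "linear": [0.0024, 0.0002, 0.0117], "grip": 0.0}, {"delta_rot": [0, 0, 0], "linear": [0.0024, 0.0002, 0.0117], "grip": 0.0}, {"delta_rot": [0, 0, 0], "linear": [0.0022, 0.0002, 0.0114], "grip": 0.0}, {"delta_rot": [0, 0, 0], "linear": [0, 0, 0], "grip": 0.0}, {"delta_rot": [0, 0, 0], "linear": [0, 0, 0], "grip": 0.0}])

```text
t: 7.1
tool_pos: [0.5208, 0.3527, 0.1113]
tool_rot: [0.215, 2.923, -0.023]
contact_force: [0.2, -0.7, -0.7]
opening: 0.0101
grip_force: 98.1
```

```bash
python3 - <<'E'
from h import *
sgoto(b2w(.005,0,.003),(.033,0,0),BY,-18)
sgoto(b2w(.040,0,.0035),(.033,0,0),BY,-10)
im,d=ctrl.get_image("side");C=cam("side")
H,S,V=cv2.split(cv2.cvtColor(im,cv2.COLOR_RGB2HSV))
cv2.imwrite("pics/s2.png",cv2.resize(im[250:330,240:350,::-1],(800,582),interpolation=cv2.INTER_CUBIC))
E
```

```text
t 7.1 tcp [0.5208 0.3527 0.1113] F [ 0.2 -0.7 -0.7] grip 98 q [ 0.54  0.04  1.8  -0.15  1.14 -0.83]
rot [-0.01 -0.02  0.01] lin now [0.0012 0.0012 0.0039] lin after rot [0.0012 0.0012 0.0039]
scoop now [0.5725 0.3447 0.0172] yaw,pitch,roll [ -8.5 -18.   -0. ]
t 7.1 tcp [0.5208 0.3527 0.1113] F [ 0.2 -0.7 -0.7] grip 98 q [ 0.54  0.04  1.8  -0.15  1.14 -0.83]
rot [ 0.   -8.02  0.01] lin now [-0.0171  0.0012  0.0203] lin after rot [-0.0141  0.0012  0.0225]
scoop now [0.5725 0.3447 0.0172] yaw,pitch,roll [ -8.5 -18.   -0. ]
```

Call:
jog_arm(steps=[{"delta_rot": [0, 0, 0], "linear": [0.0003, 0.0006, 0.0018], "grip": 0.0}, {"delta_rot": [0, 0, 0], "linear": [0.0003, 0.0006, 0.0018], "grip": 0.0}, {"delta_rot": [0, -1, 0], "linear": [-0.0022, 0, 0.0021], "grip": 0.0}, {"delta_rot": [0, -1, 0], "linear": [-0.0022, 0, 0.0021], "grip": 0.0}, {"delta_rot": [0, -1, 0], "linear": [-0.0022, 0, 0.0021], "grip": 0.0}, {"delta_rot": [0, -1, 0], "linear": [-0.0022, 0, 0.0021], "grip": 0.0}, {"delta_rot": [0, -1, 0], "linear": [-0.0022, 0, 0.0021], "grip": 0.0}, {"delta_rot": [0, -1, 0], "linear": [-0.0022, 0, 0.0021], "grip": 0.0}, {"delta_rot": [0, -1, 0], "linear": [-0.0022, 0, 0.0021], "grip": 0.0}, {"delta_rot": [0, -1, 0], "linear": [-0.0022, 0, 0.0021], "grip": 0.0}])

```text
t: 8.15
tool_pos: [0.5426, 0.3507, 0.0964]
tool_rot: [0.205, 2.782, -0.036]
contact_force: [-0.3, 0.5, -0.9]
opening: 0.0098
grip_force: 98.2
```

```bash
python3 - <<'E'
from h import *
sgoto(b2w(.074,0,.0035),(.033,0,0),BY,-3)
im,d=ctrl.get_image("side")
cv2.imwrite("pics/s3.png",cv2.resize(im[250:330,240:350,::-1],(800,582),interpolation=cv2.INTER_CUBIC))
E
```

```text
t 8.15 tcp [0.5426 0.3507 0.0964] F [-0.3  0.5 -0.9] grip 98 q [ 0.56  0.04  1.85 -0.27  1.   -0.74]
rot [ 0.03 -6.92 -0.  ] lin now [-0.0165 -0.0001  0.0209] lin after rot [-0.0138 -0.0001  0.0227]
scoop now [0.6069 0.3408 0.0107] yaw,pitch,roll [-8.5 -9.9  0. ]
```

Call:
jog_arm(steps=[{"delta_rot": [0, 0, 0], "linear": [0.0008, 0, 0.0026], "grip": 0.0}, {"delta_rot": [0, -0.87, 0], "linear": [-0.0021, 0, 0.0026], "grip": 0.0}, {"delta_rot": [0, -0.87, 0], "linear": [-0.0021, 0, 0.0026], "grip": 0.0}, {"delta_rot": [0, -0.87, 0], "linear": [-0.0021, 0, 0.0026], "grip": 0.0}, {"delta_rot": [0, -0.87, 0], "linear": [-0.0021, 0, 0.0026], "grip": 0.0}, {"delta_rot": [0, -0.87, 0], "linear": [-0.0021, 0, 0.0026], "grip": 0.0}, {"delta_rot": [0, -0.87, 0], "linear": [-0.0021, 0, 0.0026], "grip": 0.0}, {"delta_rot": [0, -0.87, 0], "linear": [-0.0021, 0, 0.0026], "grip": 0.0}])

```text
t: 9.0
tool_pos: [0.5632, 0.3479, 0.0828]
tool_rot: [0.197, 2.676, -0.045]
contact_force: [-2.6, -0.1, 4.3]
opening: 0.0096
grip_force: 98.5
```

```bash
python3 - <<'E'
from h import *
sgoto(b2w(.074,0,.002),(.033,0,0),BY,-3)
im,d=ctrl.get_image("side")
cv2.imwrite("pics/s4.png",cv2.resize(im[250:330,240:350,::-1],(800,582),interpolation=cv2.INTER_CUBIC))
E
```

```text
t 9.0 tcp [0.5632 0.3479 0.0828] F [-2.6 -0.1  4.3] grip 99 q [ 0.58  0.06  1.88 -0.39  0.89 -0.65]
rot [ 0.05 -0.82 -0.01] lin now [-0.0008 -0.0003  0.0025] lin after rot [-0.0008 -0.0003  0.0025]
scoop now [0.6362 0.3367 0.0045] yaw,pitch,roll [-8.5 -3.8  0. ]
```

View pics/s4.png

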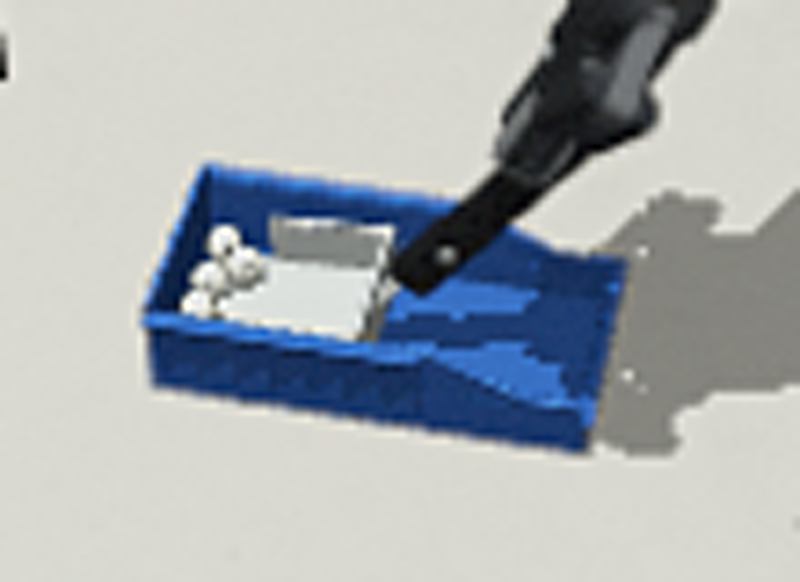

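```bash
python3 - <<'E'
from h import *
sgoto(b2w(.0115,0,.005),(-.033,0,0),BY,6)
sgoto(b2w(.0135,0,.005),(-.033,0,0),BY,20)
E
```

```text
t 9.05 tcp [0.5631 0.3477 0.0822] F [0.4 1.2 1.4] grip 98 q [ 0.58  0.06  1.88 -0.39  0.88 -0.65]
rot [ 0.05 -9.82  0.01] lin now [ 0.0093 -0.0001  0.0056] lin after rot [ 0.0102 -0.0001  0.004 ]
scoop now [0.636  0.3366 0.0039] yaw,pitch,roll [-8.5 -3.8  0. ]
t 9.05 tcp [0.5631 0.3477 0.0822] F [0.4 1.2 1.4] grip 98 q [ 0.58  0.06  1.88 -0.39  0.88 -0.65]
rot [  0.07 -23.82   0.  ] lin now [ 0.0275 -0.0001  0.0133] lin after rot [ 0.0305 -0.0001  0.0011]
scoop now [0.636  0.3366 0.0039] yaw,pitch,roll [-8.5 -3.8  0. ]
```

Call:
jog_arm(steps=[{"delta_rot": [0, 0, 0], "linear": [-0.0045, 0, 0.0022], "grip": 0.0}, {"delta_rot": [0, -2.65, 0], "linear": [0.0033, 0, 0.0006], "grip": 0.0}, {"delta_rot": [0, -2.65, 0], "linear": [0.0037, 0, 0.0006], "grip": 0.0}, {"delta_rot": [0, -2.65, 0], "linear": [0.0037, 0, 0.0006], "grip": 0.0}, {"delta_rot": [0, -2.65, 0], "linear": [0.0037, 0, 0.0006], "grip": 0.0}, {"delta_rot": [0, -2.65, 0], "linear": [0.0037, 0, 0.0006], "grip": 0.0}, {"delta_rot": [0, -2.65, 0], "linear": [0.0037, 0, 0.0006], "grip": 0.0}, {"delta_rot": [0, -2.65, 0], "linear": [0.0037, 0, 0.0006], "grip": 0.0}, {"delta_rot": [0, -2.65, 0], "linear": [0.0037, 0, 0.0006], "grip": 0.0}, {"delta_rot": [0, -2.65, 0], "linear": [0.0037, 0, 0.0006], "grip": 0.0}])

```text
t: 10.05
tool_pos: [0.5419, 0.3488, 0.0678]
tool_rot: [0.168, 2.31, -0.081]
contact_force: [0.3, 0.1, -2.2]
opening: 0.0098
grip_force: 98.2
```

```bash
cat > beads.py <<'E'
from h import *
def beads(n="side"):
    o=ctrl.get_obs();G=json.load(open("grasp.json"));R=Ro.from_rotvec(o["tool_rot"]).as_matrix();A=R@np.array(G["A"]);s0=o["tool_pos"]+R@np.array(G["s"])
    im,d=ctrl.get_image(n);C=cam(n,o);P=cloud(C,d);g=cv2.cvtColor(im,cv2.COLOR_RGB2GRAY)
    L=(P-s0)@A  # scoop frame
    m=(abs(L[...,0])<.045)&(abs(L[...,1])<.027)&(L[...,2]>.006)&(L[...,2]<.03)&(L[...,0]>-.028)
    p=L[m];print(n,"raised pts in scoop",m.sum());
    k,l,st,ce=cv2.connectedComponentsWithStats(m.astype(np.uint8))
    for i in range(1,k):
        if st[i,4]>3: print(ce[i].round(1),st[i,4],np.nanmean(L[l==i],0).round(4))
    return im,s0,L
E
python3 - <<'E'
from beads import *
sgoto(b2w(.0135,0,.1),(-.033,0,0),BY,20)
im,s0,L=beads("side");beads("scene")
u=proj(cam("side"),[s0])[0].astype(int);print(u)
cv2.imwrite("pics/s5.png",cv2.resize(im[u[1]-40:u[1]+40,u[0]-55:u[0]+55,::-1],(800,582),interpolation=cv2.INTER_CUBIC))
E
```

```text
t 10.05 tcp [0.5419 0.3488 0.0678] F [ 0.3  0.1 -2.2] grip 98 q [ 0.72  0.04  2.06 -1.02  0.72 -0.01]
rot [-0.19 -2.74  0.17] lin now [-0.0644  0.0016 -0.056 ] lin after rot [-0.067   0.002  -0.0529]
scoop now [0.6377 0.3338 0.0213] yaw,pitch,roll [-8.5 17.3 -0.3]
side raised pts in scoop 148
[264.  281.8] 19 [0.0434 0.0009 0.0088]
[282.1 282.1] 22 [-0.0009 -0.0157  0.0131]
[284.2 290.5] 104 [-0.0133  0.0105  0.0159]
scene raised pts in scoop 57
[261.7 175.9] 34 [-0.0189  0.0166  0.0152]
[266.3 171.3] 9 [0.0049 0.025  0.0144]
[269.2 180.4] 5 [-0.0103 -0.0264  0.0162]
[278 289]
```

Call:
jog_arm(steps=[{"delta_rot": [0, 0, 0], "linear": [-0.0102, 0, -0.0096], "grip": 0.0}, {"delta_rot": [0, 1, 0], "linear": [-0.0102, 0, -0.0096], "grip": 0.0}, {"delta_rot": [0, 1, 0], "linear": [-0.0102, 0, -0.0096], "grip": 0.0}, {"delta_rot": [0, 1, 0], "linear": [-0.0102, 0, -0.0096], "grip": 0.0}, {"delta_rot": [0, 1, 0], "linear": [-0.0102, 0, -0.0096], "grip": 0.0}, {"delta_rot": [0, 0, 0], "linear": [-0.0102, 0, -0.0096], "grip": 0.0}, {"delta_rot": [0, 0, 0], "linear": [-0.0102, 0, -0.0096], "grip": 0.0}, {"delta_rot": [0, 0, 0], "linear": [0, 0, 0], "grip": 0.0}])

```text
t: 10.95
tool_pos: [0.5477, 0.3514, 0.1745]
tool_rot: [0.176, 2.369, -0.066]
contact_force: [-0.2, 0.2, -1.6]
opening: 0.0102
grip_force: 98.2
```

```bash
python3 - <<'E'
from beads import *
sgoto(b2w(.0135,0,.1),(-.033,0,0),BY,14)
im,s0,L=beads("side");im2,_,_=beads("scene")
u=proj(cam("side"),[s0])[0].astype(int);u2=proj(cam("scene"),[s0])[0].astype(int);print(u,u2)
f=lambda im,u,h=30,w=42:cv2.resize(im[u[1]-h:u[1]+h,u[0]-w:u[0]+w,::-1],(400,286),interpolation=cv2.INTER_CUBIC)
ub=proj(cam("side"),[(.6,.34,.01)])[0].astype(int)
cv2.imwrite("pics/s6.png",np.vstack([np.hstack([f(im,u),f(im2,u2)]),np.hstack([f(im,ub),f(im,u,50,70)])]))
E
```

```text
t 10.95 tcp [0.5477 0.3514 0.1745] F [-0.2  0.2 -1.6] grip 98 q [ 0.7  -0.12  1.98 -0.75  0.86 -0.34]
rot [ 0.2  -0.17 -0.15] lin now [ 0.0081 -0.0015  0.0125] lin after rot [ 0.0081 -0.0015  0.0125]
scoop now [0.6408 0.3375 0.1223] yaw,pitch,roll [-8.5 13.8  0.3]
side raised pts in scoop 176
[280.2 261.8] 174 [-0.0117  0.011   0.0149]
scene raised pts in scoop 65
[262.5 152.6] 59 [-0.0124  0.0062  0.0146]
[271.5 155.8] 4 [ 0.0041 -0.026   0.0098]
[275 261] [267 154]
```

View pics/s6.png

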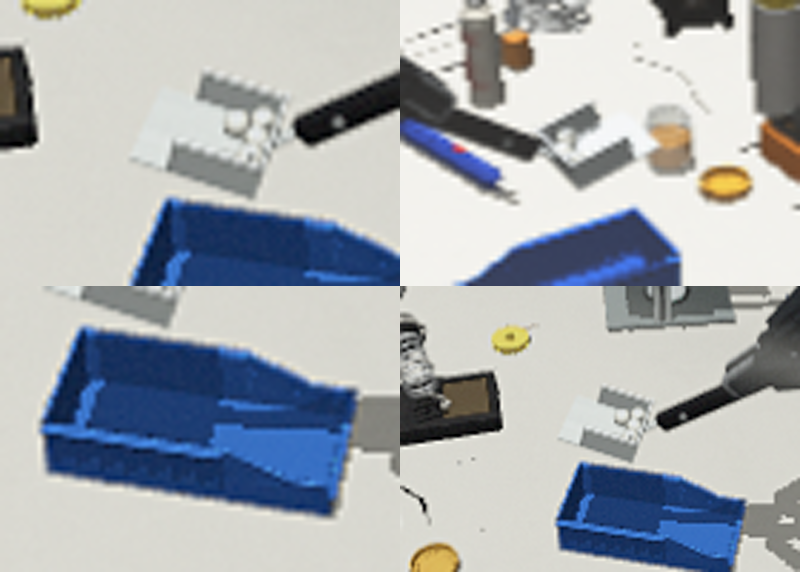

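```bash
python3 - <<'E'
from h import *
for n in("side","scene"):
    im,d=ctrl.get_image(n);C=cam(n);P=cloud(C,d);X,Y,Z=[P[...,i] for i in range(3)]
    H,S,V=cv2.split(cv2.cvtColor(im,cv2.COLOR_RGB2HSV))
    near=np.hypot(X-.6145,Y+.0235)<.1
    m=near&(Z>.124)&(Z<.137)&~((S>120))&(X>.53)
    p=P[m];print(n,len(p),p.min(0).round(3),p.max(0).round(3),cv2.minAreaRect((p[:,:2]*1000).astype(np.float32)))
    m=(np.hypot(X-.6145,Y+.0235)<.12)&(Z>.004)&(Z<.015)&(V<190)&(X>.51);k,l,st,ce=cv2.connectedComponentsWithStats(m.astype(np.uint8));i=1+np.argmax(st[1:,4]);p=P[l==i]
    print("base",len(p),p.min(0).round(3),p.max(0).round(3),cv2.minAreaRect((p[:,:2]*1000).astype(np.float32)))
    m=(X>.43)&(X<.54)&(Y>-.03)&(Y<.03)&(Z>.076)&(Z<.089)&(V>100)&(S<60);p=P[m];print("strip",len(p),p.mean(0).round(4),p.min(0).round(3),p.max(0).round(3),cv2.minAreaRect((p[:,:2]*1000).astype(np.float32)))
sgoto((.60,-.03,.21),(.033,0,0),10,10)
E
```

```text
side 360 [ 0.546 -0.098  0.124] [0.683 0.043 0.137] ((614.3173828125, -29.094497680664062), (123.06439971923828, 128.05906677246094), 9.565099716186523)
base 639 [ 0.531 -0.099  0.004] [0.696 0.041 0.015] ((612.6207275390625, -31.937911987304688), (161.88990783691406, 138.67047119140625), 3.1415610313415527)
strip 94 [ 0.4986 -0.0119  0.0847] [ 0.451 -0.03   0.081] [0.54  0.002 0.089] ((495.6656188964844, -11.661340713500977), (32.041282653808594, 88.25102996826172), 86.82438659667969)
scene 454 [ 0.541 -0.098  0.124] [0.68  0.043 0.137] ((611.0963134765625, -27.066116333007812), (125.86870574951172, 123.9563980102539), 9.633983612060547)
base 739 [ 0.527 -0.098  0.004] [0.694 0.018 0.015] ((611.0818481445312, -30.36205291748047), (154.5472412109375, 117.78844451904297), 7.783684253692627)
strip 138 [ 0.4843 -0.0126  0.0821] [ 0.448 -0.029  0.078] [0.54  0.001 0.086] ((494.0804748535156, -12.206350326538086), (29.344755172729492, 92.88280487060547), 86.7361831665039)
t 11.15 tcp [0.5456 0.3501 0.1692] F [-0.3  0.2 -2.5] grip 98 q [ 0.7  -0.12  1.99 -0.75  0.86 -0.34]
rot [-12.38   3.46 -13.74] lin now [-0.0589 -0.4067 -0.0722] lin after rot [ 0.0437 -0.3833 -0.1588]
scoop now [0.6383 0.3359 0.1164] yaw,pitch,roll [-8.5 13.5 -0. ]
```

Call:
jog_arm(steps=[{"delta_rot": [-4.13, 1.15, -4.58], "linear": [0, 0, 0], "grip": 0.0}, {"delta_rot": [-4.13, 1.15, -4.58], "linear": [0, 0, 0], "grip": 0.0}, {"delta_rot": [-4.13, 1.15, -4.58], "linear": [0, 0, 0], "grip": 0.0}, {"delta_rot": [0, 0, 0], "linear": [0.0015, -0.01, -0.01], "grip": 0.0}, {"delta_rot": [0, 0, 0], "linear": [0.0031, -0.022, -0.0123], "grip": 0.0}, {"delta_rot": [0, 0, 0], "linear": [0.0031, -0.0274, -0.0123], "grip": 0.0}, {"delta_rot": [0, 0, 0], "linear": [0.0031, -0.0274, -0.0123], "grip": 0.0}, {"delta_rot": [0, 0, 0], "linear": [0.0031, -0.0274, -0.0123], "grip": 0.0}, {"delta_rot": [0, 0, 0], "linear": [0.0031, -0.0274, -0.0123], "grip": 0.0}, {"delta_rot": [0, 0, 0], "linear": [0.0031, -0.0274, -0.0123], "grip": 0.0}])

```text
t: 12.15
tool_pos: [0.5056, 0.171, 0.2197]
tool_rot: [-0.212, 2.434, 0.076]
contact_force: [0.6, 0.0, -2.0]
opening: 0.0095
grip_force: 98.2
```

```bash
python3 - <<'E'
from h import *
sgoto((.60,-.03,.21),(.033,0,0),10,10)
E
```

```text
t 12.15 tcp [0.5056 0.171  0.2197] F [ 0.6  0.  -2. ] grip 98 q [ 0.19 -0.7   2.3  -0.02  0.84 -1.54]
rot [-0.09 -0.04 -0.07] lin now [ 0.0219 -0.2141 -0.0744] lin after rot [ 0.0221 -0.214  -0.0747]
scoop now [0.5947 0.1862 0.1612] yaw,pitch,roll [ 9.9 10.  -0. ]
```

Call:
jog_arm(steps=[{"delta_rot": [0, 0, 0], "linear": [0, -0.0268, -0.007], "grip": 0.0}, {"delta_rot": [0, 0, 0], "linear": [0, -0.0268, -0.007], "grip": 0.0}, {"delta_rot": [0, 0, 0], "linear": [0, -0.0268, -0.007], "grip": 0.0}, {"delta_rot": [0, 0, 0], "linear": [0, -0.0268, -0.007], "grip": 0.0}, {"delta_rot": [0, 0, 0], "linear": [0, -0.0268, -0.007], "grip": 0.0}, {"delta_rot": [0, 0, 0], "linear": [0, -0.0268, -0.007], "grip": 0.0}, {"delta_rot": [0, 0, 0], "linear": [0, -0.0268, -0.007], "grip": 0.0}, {"delta_rot": [0, 0, 0], "linear": [0, -0.018, -0.005], "grip": 0.0}, {"delta_rot": [0, 0, 0], "linear": [0, -0.008, -0.002], "grip": 0.0}, {"delta_rot": [0, 0, 0], "linear": [0, 0, 0], "grip": 0.0}])

```text
t: 13.15
tool_pos: [0.5075, -0.0455, 0.2631]
tool_rot: [-0.208, 2.433, 0.077]
contact_force: [-0.2, 0.2, -1.6]
opening: 0.0101
grip_force: 98.2
```

```bash
python3 - <<'E'
from beads import *
sgoto((.60,-.03,.165),(.033,0,0),9.5,-20)
sgoto((.592,-.031,.155),(.033,0,0),9.5,-55)
beads("side")
E
```

```text
t 13.15 tcp [ 0.5075 -0.0455  0.2631] F [-0.2  0.2 -1.6] grip 98 q [-0.48 -0.78  2.27  0.45  1.1  -2.31]
rot [ 0.13 30.02  0.18] lin now [-0.0162  0.0003  0.0019] lin after rot [-0.015   0.0003 -0.0065]
scoop now [ 0.5967 -0.0305  0.2047] yaw,pitch,roll [ 9.7 10.   0.1]
t 13.15 tcp [ 0.5075 -0.0455  0.2631] F [-0.2  0.2 -1.6] grip 98 q [-0.48 -0.78  2.27  0.45  1.1  -2.31]
rot [3.000e-02 6.502e+01 2.400e-01] lin now [-0.0788  0.0003  0.033 ] lin after rot [-0.0632  0.0006 -0.0575]
scoop now [ 0.5967 -0.0305  0.2047] yaw,pitch,roll [ 9.7 10.   0.1]
side raised pts in scoop 94
[307.4 160.7] 83 [-0.0103  0.0153  0.0161]
[303.2 156.5] 4 [-0.0027 -0.0255  0.0095]
```

```bash
python3 - <<'E'
from h import *
sgoto((.585,-.0325,.152),(.033,0,0),9.5,0)
sgoto((.585,-.0325,.15),(.033,0,0),9.5,-28)
E
```

```text
t 13.2 tcp [ 0.5075 -0.0445  0.263 ] F [ 0.1  0.2 -1.1] grip 98 q [-0.47 -0.78  2.27  0.45  1.1  -2.31]
rot [ 0.25 10.03  0.19] lin now [ 0.05   -0.0004  0.0073] lin after rot [ 0.0479 -0.0005  0.0159]
scoop now [ 0.5967 -0.0294  0.2046] yaw,pitch,roll [ 9.8 10.   0.1]
t 13.2 tcp [ 0.5075 -0.0445  0.263 ] F [ 0.1  0.2 -1.1] grip 98 q [-0.47 -0.78  2.27  0.45  1.1  -2.31]
rot [ 0.16 38.02  0.26] lin now [-0.0134 -0.0006  0.0058] lin after rot [-0.0141 -0.0006 -0.0036]
scoop now [ 0.5967 -0.0294  0.2046] yaw,pitch,roll [ 9.8 10.   0.1]
```

Call:
jog_arm(steps=[{"delta_rot": [0, 4.22, 0], "linear": [-0.0015, 0, 0.0002], "grip": 0.0}, {"delta_rot": [0, 4.22, 0], "linear": [-0.0015, 0, 0.0002], "grip": 0.0}, {"delta_rot": [0, 4.22, 0], "linear": [-0.0015, 0, 0.0002], "grip": 0.0}, {"delta_rot": [0, 4.22, 0], "linear": [-0.0015, 0, 0.0002], "grip": 0.0}, {"delta_rot": [0, 4.22, 0], "linear": [-0.0015, 0, 0.0002], "grip": 0.0}, {"delta_rot": [0, 4.22, 0], "linear": [-0.0015, 0, 0.0002], "grip": 0.0}, {"delta_rot": [0, 4.22, 0], "linear": [-0.0015, 0, 0.0002], "grip": 0.0}, {"delta_rot": [0, 4.22, 0], "linear": [-0.0015, 0, 0.0002], "grip": 0.0}, {"delta_rot": [0, 4.22, 0], "linear": [-0.0015, 0, 0.0002], "grip": 0.0}])

```text
t: 14.1
tool_pos: [0.5209, -0.0406, 0.2677]
tool_rot: [-0.272, 3.092, 0.005]
contact_force: [-0.2, 0.2, -1.4]
opening: 0.0098
grip_force: 98.0
```

```bash
cat > fun.py <<'E'
from h import *
def fun():
    for n in("side","scene"):
        im,d=ctrl.get_image(n);C=cam(n);P=cloud(C,d);X,Y,Z=[P[...,i] for i in range(3)]
        # depth change vs. start
        d0=np.load(f"pics/{n}0.npy");i0=cv2.imread(f"pics/{n}0.png")[:,:,::-1]
        m=(np.hypot(X-.614,Y+.027)<.055)&(Z>.07)&(Z<.128)&(d0-d>.004);c=(abs(im.astype(int)-i0).max(2)>25)&(np.hypot(X-.614,Y+.027)<.08)
        k,l,st,ce=cv2.connectedComponentsWithStats(m.astype(np.uint8))
        print(n,m.sum(),c.sum(),[(ce[i].round().tolist(),int(st[i,4]),np.nanmean(P[l==i],0).round(3).tolist()) for i in range(1,k) if st[i,4]>2])
E
python3 - <<'E'
from beads import *
from fun import fun
sgoto((.585,-.0325,.15),(.033,0,0),9.5,-60)
beads("side");fun()
E
```

```text
t 14.1 tcp [ 0.5209 -0.0406  0.2677] F [-0.2  0.2 -1.4] grip 98 q [-0.23 -0.25  1.8   0.01  1.56 -1.97]
rot [-0.17 32.02  0.46] lin now [-0.0726 -0.0029 -0.0131] lin after rot [-0.0546 -0.0023 -0.0496]
scoop now [ 0.5557 -0.0349  0.166 ] yaw,pitch,roll [ 10. -28.  -0.]
side raised pts in scoop 70
[316.6 171.9] 62 [-0.0073  0.0235  0.0154]
side 87 570 [([289.0, 178.0], 3, [0.645, -0.069, 0.124]), ([292.0, 181.0], 5, [0.635, -0.067, 0.117]), ([290.0, 186.0], 7, [0.643, -0.05, 0.106]), ([294.0, 189.0], 13, [0.628, -0.04, 0.099]), ([307.0, 188.0], 3, [0.583, -0.037, 0.108]), ([300.0, 190.0], 4, [0.606, -0.042, 0.097]), ([292.0, 198.0], 3, [0.63, 0.011, 0.098])]
scene 146 236 [([341.0, 200.0], 3, [0.656, -0.0, 0.123]), ([336.0, 220.0], 93, [0.609, -0.029, 0.093])]
```

Call:
jog_arm(steps=[{"delta_rot": [0, 4.0, 0], "linear": [-0.008, 0, -0.0039], "grip": 0.0}, {"delta_rot": [0, 4.0, 0], "linear": [-0.008, 0, -0.0039], "grip": 0.0}, {"delta_rot": [0, 4.0, 0], "linear": [-0.008, 0, -0.0039], "grip": 0.0}, {"delta_rot": [0, 4.0, 0], "linear": [-0.008, 0, -0.0039], "grip": 0.0}, {"delta_rot": [0, 4.0, 0], "linear": [-0.008, 0, -0.0039], "grip": 0.0}, {"delta_rot": [0, 4.0, 0], "linear": [-0.008, 0, -0.0039], "grip": 0.0}, {"delta_rot": [0, 4.0, 0], "linear": [-0.008, 0, -0.0039], "grip": 0.0}, {"delta_rot": [0, 4.0, 0], "linear": [-0.008, 0, -0.0039], "grip": 0.0}, {"delta_rot": [0, 0, 0], "linear": [0, 0, 0], "grip": 0.0}, {"delta_rot": [0, 0, 0], "linear": [0, 0, 0], "grip": 0.0}])

```text
t: 15.25
tool_pos: [0.5873, -0.0302, 0.2845]
tool_rot: [0.228, -2.615, 0.059]
contact_force: [-0.6, 1.3, -0.7]
opening: 0.0099
grip_force: 98.0
```

```bash
python3 - <<'E'
from beads import *
from fun import fun
sgoto((.53,.12,.15),(0,0,0),17,0)
beads("side");fun();beads("scene")
E
```

```text
t 15.25 tcp [ 0.5873 -0.0302  0.2845] F [-0.6  1.3 -0.7] grip 98 q [-0.11  0.29  1.28 -0.16  2.06 -1.89]
rot [ 3.000e-02 -5.972e+01 -7.460e+00] lin now [0.0642 0.1485 0.1073] lin after rot [0.1082 0.1609 0.008 ]
scoop now [ 0.5642 -0.0346  0.1795] yaw,pitch,roll [  9.9 -59.8  -0. ]
side raised pts in scoop 73
[309.7 158.3] 6 [-0.019  -0.0263  0.0201]
[311.2 168.9] 66 [-0.0083  0.0241  0.0155]
side 81 1882 [([301.0, 182.0], 5, [0.604, -0.065, 0.112]), ([294.0, 190.0], 9, [0.629, -0.04, 0.098]), ([301.0, 190.0], 5, [0.604, -0.04, 0.097]), ([297.0, 200.0], 4, [0.614, 0.015, 0.093])]
scene 141 6697 [([342.0, 207.0], 3, [0.646, -0.013, 0.111]), ([336.0, 221.0], 90, [0.608, -0.029, 0.092]), ([352.0, 216.0], 3, [0.642, -0.057, 0.108]), ([329.0, 231.0], 4, [0.57, -0.044, 0.087])]
scene raised pts in scoop 19
[335.7 200.2] 10 [-0.0159 -0.0261  0.0133]
[338.2 204. ] 8 [ 0.0062 -0.0267  0.0137]
```

Call:
jog_arm(steps=[{"delta_rot": [0, -5.97, -0.75], "linear": [0, 0, -0.006], "grip": 0.0}, {"delta_rot": [0, -5.97, -0.75], "linear": [0, 0, -0.006], "grip": 0.0}, {"delta_rot": [0, -5.97, -0.75], "linear": [0, 0, -0.006], "grip": 0.0}, {"delta_rot": [0, -5.97, -0.75], "linear": [0, 0, -0.004], "grip": 0.0}, {"delta_rot": [0, -5.97, -0.75], "linear": [0, 0, 0], "grip": 0.0}, {"delta_rot": [0, -5.97, -0.75], "linear": [0, 0, 0], "grip": 0.0}, {"delta_rot": [0, -5.97, -0.75], "linear": [0, 0, 0], "grip": 0.0}, {"delta_rot": [0, -5.97, -0.75], "linear": [0, 0, 0], "grip": 0.0}, {"delta_rot": [0, -5.97, -0.75], "linear": [0, 0, 0], "grip": 0.0}, {"delta_rot": [0, -5.97, -0.75], "linear": [0, 0, 0], "grip": 0.0}])

```text
t: 16.45
tool_pos: [0.5948, -0.0293, 0.3069]
tool_rot: [-0.389, 2.586, 0.102]
contact_force: [0.2, -0.2, -1.0]
opening: 0.0096
grip_force: 98.3
```

```bash
python3 - <<'E'
from h import *
from fun import fun
sgoto((.55,.1645,.16),(0,0,0),17,0);fun()
E
```

```text
t 16.45 tcp [ 0.5948 -0.0293  0.3069] F [ 0.2 -0.2 -1. ] grip 98 q [-0.33 -0.4   1.92  0.32  1.2  -2.25]
rot [-0.09  0.26  0.06] lin now [0.0929 0.1991 0.0303] lin after rot [0.093  0.1989 0.0311]
scoop now [ 0.6707 -0.0066  0.234 ] yaw,pitch,roll [17.   0.3 -0.1]
side 73 923 [([302.0, 186.0], 5, [0.601, -0.057, 0.101]), ([288.0, 188.0], 4, [0.646, -0.031, 0.108]), ([308.0, 188.0], 3, [0.58, -0.032, 0.11]), ([294.0, 190.0], 5, [0.626, -0.035, 0.098]), ([300.0, 190.0], 4, [0.606, -0.041, 0.097]), ([304.0, 195.0], 6, [0.591, 0.006, 0.107]), ([289.0, 197.0], 3, [0.641, -0.004, 0.092]), ([298.0, 200.0], 3, [0.61, 0.014, 0.091])]
scene 150 717 [([342.0, 207.0], 3, [0.648, -0.012, 0.111]), ([336.0, 220.0], 94, [0.609, -0.029, 0.093])]
```

Call:
jog_arm(steps=[{"delta_rot": [0, 0, 0], "linear": [0.0116, 0.0249, 0.0039], "grip": 0.0}, {"delta_rot": [0, 0, 0], "linear": [0.0116, 0.0249, 0.0039], "grip": 0.0}, {"delta_rot": [0, 0, 0], "linear": [0.0116, 0.0249, 0.0039], "grip": 0.0}, {"delta_rot": [0, 0, 0], "linear": [0.0116, 0.0249, 0.0039], "grip": 0.0}, {"delta_rot": [0, 0, 0], "linear": [0.0116, 0.0249, 0.0039], "grip": 0.0}, {"delta_rot": [0, 0, 0], "linear": [0.0116, 0.0249, 0.0039], "grip": 0.0}, {"delta_rot": [0, 0, 0], "linear": [0.0116, 0.0249, 0.0039], "grip": 0.0}, {"delta_rot": [0, 0, 0], "linear": [0.0116, 0.0249, 0.0039], "grip": 0.0}, {"delta_rot": [0, 0, 0], "linear": [0, 0, 0], "grip": 0.0}])

```text
t: 17.45
tool_pos: [0.4734, 0.1442, 0.2311]
tool_rot: [-0.394, 2.593, 0.106]
contact_force: [0.5, -0.7, -0.6]
opening: 0.0098
grip_force: 98.3
```

```bash
python3 -c "
from h import *
sgoto((.55,.1645,.010),(0,0,0),17,0)"
```

```text
t 17.45 tcp [0.4734 0.1442 0.2311] F [ 0.5 -0.7 -0.6] grip 98 q [ 0.08 -0.71  2.24  0.13  1.11 -1.82]
rot [ 0.14 -0.21  0.16] lin now [ 0.0735 -0.0027  0.1284] lin after rot [ 0.074  -0.0026  0.1281]
scoop now [0.5485 0.1672 0.1576] yaw,pitch,roll [17.2 -0.2  0. ]
```

Lower to about 10 mm, then creep down.

Call:
jog_arm(steps=[{"delta_rot": [0, 0, 0], "linear": [0.0092, -0.0003, 0.0161], "grip": 0.0}, {"delta_rot": [0, 0, 0], "linear": [0.0092, -0.0003, 0.0161], "grip": 0.0}, {"delta_rot": [0, 0, 0], "linear": [0.0092, -0.0003, 0.0161], "grip": 0.0}, {"delta_rot": [0, 0, 0], "linear": [0.0092, -0.0003, 0.0161], "grip": 0.0}, {"delta_rot": [0, 0, 0], "linear": [0.0092, -0.0003, 0.0161], "grip": 0.0}, {"delta_rot": [0, 0, 0], "linear": [0.0092, -0.0003, 0.0161], "grip": 0.0}, {"delta_rot": [0, 0, 0], "linear": [0.0092, -0.0003, 0.0161], "grip": 0.0}, {"delta_rot": [0, 0, 0], "linear": [0.0092, -0.0003, 0.0161], "grip": 0.0}, {"delta_rot": [0, 0, 0], "linear": [0.001, 0, 0.0018], "grip": 0.0}, {"delta_rot": [0, 0, 0], "linear": [0.001, 0, 0.0018], "grip": 0.0}])

```text
t: 18.45
tool_pos: [0.4776, 0.1398, 0.0803]
tool_rot: [-0.388, 2.591, 0.104]
contact_force: [-0.4, -0.9, -0.6]
opening: 0.0095
grip_force: 98.2
```

```bash
python3 -c "
from h import *
sgoto((.55,.1645,.0),(0,0,0),17,0)"
```

```text
t 18.45 tcp [0.4776 0.1398 0.0803] F [-0.4 -0.9 -0.6] grip 98 q [ 0.06 -0.55  2.4   0.16  0.79 -1.89]
rot [-0.02 -0.05 -0.03] lin now [0.0057 0.0028 0.0049] lin after rot [0.0057 0.0028 0.0049]
scoop now [0.5531 0.1624 0.007 ] yaw,pitch,roll [17. -0. -0.]
```

Call:
jog_arm(steps=[{"delta_rot": [0, 0, 0], "linear": [0.0009, 0, 0.0016], "grip": 0.0}, {"delta_rot": [0, 0, 0], "linear": [0.0009, 0, 0.0016], "grip": 0.0}, {"delta_rot": [0, 0, 0], "linear": [0.0009, 0, 0.0016], "grip": 0.0}, {"delta_rot": [0, 0, 0], "linear": [0, 0, 0], "grip": 0.0}, {"delta_rot": [0, 0, 0], "linear": [0, 0, 0], "grip": 0.0}])

```text
t: 18.95
tool_pos: [0.477, 0.1402, 0.0742]
tool_rot: [-0.389, 2.591, 0.104]
contact_force: [-0.5, 0.1, -1.0]
opening: 0.0102
grip_force: 98.3
```

```bash
python3 -c "
from h import *
sgoto((.55,.1645,.0),(0,0,0),17,0)"
```

```text
t 18.95 tcp [0.477  0.1402 0.0742] F [-0.5  0.1 -1. ] grip 98 q [ 0.06 -0.54  2.4   0.17  0.77 -1.89]
rot [ 0.01 -0.05 -0.01] lin now [ 0.0022  0.0023 -0.0002] lin after rot [ 0.0022  0.0023 -0.0002]
scoop now [0.5525 0.1629 0.0009] yaw,pitch,roll [17. -0.  0.]
```

Call:
jog_arm(steps=[{"delta_rot": [0, 0, 0], "linear": [0.0007, 0, 0.0012], "grip": 0.0}, {"delta_rot": [0, 0, 0], "linear": [0, 0, 0], "grip": 0.03}, {"delta_rot": [0, 0, 0], "linear": [0, 0, 0], "grip": 0.06}, {"delta_rot": [0, 0, 0], "linear": [0, 0, 0], "grip": 0.07}, {"delta_rot": [0, 0, 0], "linear": [0, 0, 0], "grip": 0.07}, {"delta_rot": [0, 0, 0], "linear": [-0.01, 0, -0.0173], "grip": 0.07}, {"delta_rot": [0, 0, 0], "linear": [-0.015, 0, -0.026], "grip": 0.07}, {"delta_rot": [0, 0, 0], "linear": [-0.015, 0, -0.026], "grip": 0.07}, {"delta_rot": [0, 0, 0], "linear": [-0.015, 0, -0.026], "grip": 0.07}, {"delta_rot": [0, 0, 0], "linear": [-0.015, 0, -0.026], "grip": 0.07}])

```text
t: 19.95
tool_pos: [0.4766, 0.14, 0.2139]
tool_rot: [-0.389, 2.591, 0.104]
contact_force: [0.7, 0.4, 0.3]
opening: 0.0703
grip_force: 0.0
```

```bash
python3 - <<'E'
from h import *
goto((.506,-.045,.21),9.5,10)
for n in("side","scene"):
    im,d=ctrl.get_image(n);P=cloud(cam(n),d);V=im.max(2);X,Y,Z=[P[...,i] for i in range(3)]
    sc=(X>.38)&(X<.62)&(Y>.09)&(Y<.24);S=V.astype(int)-im.min(2)
    for nm,m in(("handle",sc&(Z>.03)&(Z<.125)&(V<90)),("walls",sc&(Z>.01)&(Z<.032)&(V>90)&(S<50))):
        p=P[m];print(n,nm,len(p),p.mean(0).round(4),p.min(0).round(3),p.max(0).round(3))
E
```

```text
t 19.95 pos [0.4766 0.14   0.2139] q [ 0.06 -0.7   2.26  0.13  1.07 -1.84]
linear [ 0.0247 -0.1855 -0.0097] rot deg [ 2.6  20.07  7.15]
side handle 119 [0.4675 0.1382 0.0857] [0.438 0.127 0.03 ] [0.512 0.154 0.119]
side walls 175 [0.538  0.1569 0.0194] [0.511 0.124 0.01 ] [0.572 0.194 0.031]
scene handle 111 [0.469  0.1329 0.0773] [0.434 0.123 0.031] [0.509 0.145 0.117]
scene walls 97 [0.5357 0.1519 0.018 ] [0.514 0.127 0.01 ] [0.57  0.193 0.027]
```

Call:
jog_arm(steps=[{"delta_rot": [0.87, 6.69, 2.38], "linear": [0, 0, 0], "grip": 0.07}, {"delta_rot": [0.87, 6.69, 2.38], "linear": [0, 0, 0], "grip": 0.07}, {"delta_rot": [0.87, 6.69, 2.38], "linear": [0, 0, 0], "grip": 0.07}, {"delta_rot": [0, 0, 0], "linear": [0, -0.03, 0], "grip": 0.07}, {"delta_rot": [0, 0, 0], "linear": [0, -0.03, 0], "grip": 0.07}, {"delta_rot": [0, 0, 0], "linear": [0, -0.03, 0], "grip": 0.07}, {"delta_rot": [0, 0, 0], "linear": [0, -0.03, 0], "grip": 0.07}, {"delta_rot": [0, 0, 0], "linear": [0, -0.03, 0], "grip": 0.07}, {"delta_rot": [0, 0, 0], "linear": [0, -0.03, 0], "grip": 0.07}, {"delta_rot": [0, 0, 0], "linear": [0, 0, 0], "grip": 0.07}])

```text
t: 21.05
tool_pos: [0.5064, -0.0401, 0.2113]
tool_rot: [-0.24, 2.96, 0.02]
contact_force: [-0.3, 0.0, -0.8]
opening: 0.0699
grip_force: 0.0
```

```bash
cat > pull.py <<'E'
from h import *
def pull():
    for n in("side","scene","wrist"):
        o=ctrl.get_obs();im,d=ctrl.get_image(n);P=cloud(cam(n,o),d);X,Y,Z=[P[...,i] for i in range(3)];H,S,V=cv2.split(cv2.cvtColor(im,cv2.COLOR_RGB2HSV))
        m=((H<8)|(H>172))&(S>130)&(X>.44)&(X<.54)&(Y<0)&(Y>-.09)&(Z>.095)&(Z<.145);p=P[m]
        if len(p)>8: print(n,len(p),p.min(0).round(3),p.max(0).round(3),cv2.minAreaRect((p[:,:2]*1000).astype(np.float32)))
        else: print(n,len(p))
E
python3 - <<'E'
from pull import *
goto((.5085,-.0445,.21),9.5,10);pull()
E
```

```text
t 21.05 pos [ 0.5064 -0.0401  0.2113] q [-0.27 -0.37  1.99  0.07  1.36 -2.01]
linear [-0.0012 -0.0047  0.0016] rot deg [-0.06 -0.12 -0.23]
side 53 [ 0.502 -0.052  0.096] [ 0.515 -0.032  0.137] ((509.4396057128906, -42.216392517089844), (11.771811485290527, 21.1807918548584), 16.65477752685547)
scene 33 [ 0.496 -0.057  0.128] [ 0.511 -0.037  0.134] ((503.9088134765625, -46.750953674316406), (12.338531494140625, 20.3581485748291), 16.023880004882812)
wrist 793 [ 0.499 -0.057  0.095] [ 0.515 -0.033  0.135] ((506.4622802734375, -45.3240852355957), (13.977209091186523, 23.60531234741211), 8.477529525756836)
```

```bash
python3 -c "
from h import *
goto((.5098,-.0448,.098),9.5,10)"
```

```text
t 21.2 pos [ 0.5061 -0.0371  0.2117] q [-0.26 -0.37  1.99  0.07  1.37 -2.01]
linear [ 0.0172 -0.0083  0.1124] rot deg [ 0.04 -0.09 -0.01]
```

Call:
jog_arm(steps=[{"delta_rot": [0, 0, 0], "linear": [0.0, -0.0083, 0], "grip": 0.055}, {"delta_rot": [0, 0, 0], "linear": [0.0029, 0, 0.0187], "grip": 0.055}, {"delta_rot": [0, 0, 0], "linear": [0.0029, 0, 0.0187], "grip": 0.055}, {"delta_rot": [0, 0, 0], "linear": [0.0029, 0, 0.0187], "grip": 0.055}, {"delta_rot": [0, 0, 0], "linear": [0.0029, 0, 0.0187], "grip": 0.055}, {"delta_rot": [0, 0, 0], "linear": [0.0028, 0, 0.0187], "grip": 0.055}, {"delta_rot": [0, 0, 0], "linear": [0.0028, 0, 0.0187], "grip": 0.055}, {"delta_rot": [0, 0, 0], "linear": [0, 0, 0], "grip": 0.055}, {"delta_rot": [0, 0, 0], "linear": [0, 0, 0], "grip": 0.055}])

```text
t: 22.1
tool_pos: [0.5102, -0.0448, 0.0992]
tool_rot: [-0.247, 2.958, 0.021]
contact_force: [0.3, -0.3, 1.5]
opening: 0.0548
grip_force: 0.0
```

```bash
python3 -c "
from pull import *
goto((.5098,-.0448,.098),9.5,10);print(ctrl.get_obs()['contact_force']);pull()"
```

```text
t 22.1 pos [ 0.5102 -0.0448  0.0992] q [-0.28 -0.26  2.09  0.08  1.15 -2.04]
linear [0.0006 0.0001 0.0011] rot deg [ 0.01 -0.05  0.06]
[ 0.30767725 -0.34197301  1.51745789]
side 33 [ 0.504 -0.055  0.096] [ 0.515 -0.033  0.135] ((510.80364990234375, -43.56146240234375), (9.015172958374023, 22.193635940551758), 17.122053146362305)
scene 44 [ 0.498 -0.059  0.096] [ 0.51  -0.035  0.133] ((503.5877380371094, -46.623558044433594), (11.828547477722168, 23.76681900024414), 8.895135879516602)
wrist 2422 [ 0.491 -0.088  0.095] [ 0.519 -0.018  0.145] ((505.8338928222656, -52.92208480834961), (20.489118576049805, 68.61454772949219), 8.585269927978516)
```

Close on the pull.

Call:
jog_arm(steps=[{"delta_rot": [0, 0, 0], "linear": [0, 0, 0], "grip": 0.0}, {"delta_rot": [0, 0, 0], "linear": [0, 0, 0], "grip": 0.0}, {"delta_rot": [0, 0, 0], "linear": [0, 0, 0], "grip": 0.0}, {"delta_rot": [0, 0, 0], "linear": [0, 0, 0], "grip": 0.0}, {"delta_rot": [0, 0, 0], "linear": [0, 0, 0], "grip": 0.0}, {"delta_rot": [0, 0, 0], "linear": [0, 0, 0], "grip": 0.0}], newtons=90)

```text
t: 22.85
tool_pos: [0.5104, -0.0439, 0.1006]
tool_rot: [-0.246, 2.957, 0.026]
contact_force: [-4.2, 4.4, 7.5]
opening: 0.0201
grip_force: 88.0
```

```bash
python3 -c "
from h import *
a=np.radians(9.5);o=ctrl.get_obs();print(o['opening'],o['grip_force'],o['contact_force'].round(1))
goto(o['tool_pos']-.03*np.array([np.cos(a),np.sin(a),0]),9.5,10)
from fun import fun
fun()"
```

```text
0.020134199340444053 87.98617601394653 [-4.2  4.4  7.5]
t 22.85 pos [ 0.5104 -0.0439  0.1006] q [-0.28 -0.26  2.09  0.08  1.15 -2.04]
linear [ 0.0295  0.     -0.0052] rot deg [ 0.17  0.   -0.  ]
side 77 2 [([293.0, 182.0], 3, [0.633, -0.064, 0.114]), ([297.0, 181.0], 5, [0.62, -0.066, 0.115]), ([304.0, 186.0], 5, [0.595, -0.058, 0.102]), ([294.0, 190.0], 6, [0.626, -0.039, 0.097]), ([300.0, 190.0], 5, [0.607, -0.042, 0.097]), ([297.0, 194.0], 3, [0.614, 0.019, 0.119]), ([286.0, 196.0], 3, [0.649, 0.002, 0.099]), ([303.0, 198.0], 8, [0.595, 0.011, 0.097])]
scene 149 99 [([336.0, 221.0], 97, [0.609, -0.029, 0.092])]
```

Call:
jog_arm(steps=[{"delta_rot": [0, 0, 0], "linear": [0.0037, 0, -0.00065], "grip": 0.0}, {"delta_rot": [0, 0, 0], "linear": [0.0037, 0, -0.00065], "grip": 0.0}, {"delta_rot": [0, 0, 0], "linear": [0.0037, 0, -0.00065], "grip": 0.0}, {"delta_rot": [0, 0, 0], "linear": [0.0037, 0, -0.00065], "grip": 0.0}, {"delta_rot": [0, 0, 0], "linear": [0.0037, 0, -0.00065], "grip": 0.0}, {"delta_rot": [0, 0, 0], "linear": [0.0037, 0, -0.00065], "grip": 0.0}, {"delta_rot": [0, 0, 0], "linear": [0.0037, 0, -0.00065], "grip": 0.0}, {"delta_rot": [0, 0, 0], "linear": [0.0037, 0, -0.00065], "grip": 0.0}, {"delta_rot": [0, 0, 0], "linear": [0, 0, 0], "grip": 0.0}, {"delta_rot": [0, 0, 0], "linear": [0, 0, 0], "grip": 0.0}])

```text
t: 23.95
tool_pos: [0.483, -0.0484, 0.1007]
tool_rot: [-0.244, 2.951, 0.027]
contact_force: [7.0, 7.9, -0.5]
opening: 0.0202
grip_force: 88.3
```

```bash
cat > chk.py <<'E'
from h import *
from fun import fun
from pull import pull
a=np.radians(9.5);o=ctrl.get_obs();print(o["t"],o["tool_pos"].round(4),o["opening"],o["grip_force"],o["contact_force"].round(1))
e=np.array([np.cos(a),np.sin(a)]);print("pulled from start",-(o["tool_pos"][:2]-[.5103,-.0444])@e)
fun();pull()
for n in("side","scene"):
    im,d=ctrl.get_image(n);P=cloud(cam(n),d);X,Y,Z=[P[...,i] for i in range(3)];d0=np.load(f"pics/{n}0.npy");i0=cv2.imread(f"pics/{n}0.png")[:,:,::-1].astype(int)
    m=(np.hypot(X-.614,Y+.027)<.045)&(Z>.0)&(Z<.06);c=m&(abs(im-i0).max(2)>20);print(n,"jar region",m.sum(),"changed colour",c.sum(),"nearer",(m&(d0-d>.004)).sum(),(np.argwhere(c).mean(0).round() if c.any() else ""))
    # red line on strip: along-strip position
    H,S,V=cv2.split(cv2.cvtColor(im,cv2.COLOR_RGB2HSV));L=np.stack([(X-.614)*e[0]+(Y+.027)*e[1],-(X-.614)*e[1]+(Y+.027)*e[0]],-1)
    r=((H<10)|(H>170))&(S>60)&(Z>.076)&(Z<.089)&(L[...,1]>.018)&(L[...,1]<.05)&(L[...,0]<-.1);print(n,"red line hopper xy",r.sum(),L[r].mean(0) if r.any() else "")
    r=((H<10)|(H>170))&(S>130)&(Z>.098)&(Z<.14)&(abs(L[...,1])<.02)&(L[...,0]<-.09);print(n,"pull hopper xy",r.sum(),L[r].min(0) if r.any() else "",L[r].max(0) if r.any() else "")
E
python3 chk.py
```

```text
23.95 [ 0.483  -0.0484  0.1007] 0.02019550646154848 88.3251428604126 [ 7.   7.9 -0.5]
pulled from start 0.027634399518759383
side 63 16 [([306.0, 185.0], 9, [0.589, -0.056, 0.106]), ([292.0, 189.0], 3, [0.635, -0.046, 0.097]), ([297.0, 189.0], 3, [0.618, -0.048, 0.096]), ([308.0, 198.0], 3, [0.578, 0.008, 0.099])]
scene 68 110 [([346.0, 206.0], 3, [0.653, -0.023, 0.118]), ([324.0, 218.0], 4, [0.584, -0.006, 0.099])]
side 23 [ 0.478 -0.062  0.096] [ 0.489 -0.036  0.131] ((482.7235107421875, -49.289222717285156), (8.141327857971191, 26.16986083984375), 8.288917541503906)
scene 10 [ 0.471 -0.059  0.115] [ 0.475 -0.041  0.133] ((472.6990966796875, -49.60919952392578), (18.1414794921875, 4.742559909820557), 87.80294036865234)
wrist 2288 [ 0.465 -0.074  0.095] [ 0.489 -0.029  0.144] ((476.82440185546875, -50.847503662109375), (21.550161361694336, 45.630714416503906), 7.2732391357421875)
side jar region 200 changed colour 13 nearer 26 [212. 299.]
side red line hopper xy 2 [-0.13721016  0.03618856]
side pull hopper xy 20 [-0.13650122 -0.01611663] [-0.12930826  0.01335099]
scene jar region 286 changed colour 41 nearer 12 [239. 334.]
scene red line hopper xy 3 [-0.13997469  0.03786044]
scene pull hopper xy 12 [-0.14500599 -0.00918045] [-0.13915204  0.00929299]
```

Call:
jog_arm(steps=[{"delta_rot": [0, 0, 0], "linear": [0.0013, 0.0006, -0.0002], "grip": 0.0}, {"delta_rot": [0, 0, 0], "linear": [0.0013, 0.0006, -0.0002], "grip": 0.0}, {"delta_rot": [0, 0, 0], "linear": [0, 0, 0], "grip": 0.0}, {"delta_rot": [0, 0, 0], "linear": [0, 0, 0], "grip": 0.0}, {"delta_rot": [0, 0, 0], "linear": [0, 0, 0], "grip": 0.0}, {"delta_rot": [0, 0, 0], "linear": [0, 0, 0], "grip": 0.0}])

```text
t: 24.9
tool_pos: [0.4805, -0.0488, 0.1007]
tool_rot: [-0.244, 2.95, 0.023]
contact_force: [8.0, 2.7, -3.3]
opening: 0.0202
grip_force: 88.5
```

```bash
python3 chk.py; python3 - <<'E'
# wrist view: pull front/top edge and red line in hopper frame
from h import *
a=np.radians(9.5);e=np.array([np.cos(a),np.sin(a)])
o=ctrl.get_obs();im,d=ctrl.get_image("wrist");C=cam("wrist",o);P=cloud(C,d);X,Y,Z=[P[...,i] for i in range(3)];H,S,V=cv2.split(cv2.cvtColor(im,cv2.COLOR_RGB2HSV))
L=np.stack([(X-.614)*e[0]+(Y+.027)*e[1],-(X-.614)*e[1]+(Y+.027)*e[0]],-1)
red=((H<10)|(H>170))&(S>70)
r=red&(Z>.074)&(Z<.09)&(L[...,1]>.02)&(L[...,1]<.05);print("redline",r.sum(),np.percentile(L[r],[5,50,95],axis=0) if r.any() else "")
for z0,z1 in((.09,.1),(.1,.11),(.11,.12),(.12,.13),(.13,.14)):
    r=red&(S>130)&(Z>z0)&(Z<z1)&(abs(L[...,1])<.011)&(L[...,0]>-.17)&(L[...,0]<-.1)
    if r.any():print("pull",z0,r.sum(),np.percentile(L[r],[5,50,95],axis=0)[:,0].round(4))
w=(Z>.074)&(Z<.092)&(V>140)&(S<50)&(L[...,1]>.008)&(L[...,1]<.028)&(L[...,0]<-.1);print("pointer",w.sum(),np.percentile(L[w],[5,50,95],axis=0).round(4).tolist() if w.any() else "")
E
```

```text
24.9 [ 0.4805 -0.0488  0.1007] 0.02024227083301514 88.49066734313965 [ 8.   2.7 -3.3]
pulled from start 0.030089651120697638
side 73 45 [([292.0, 183.0], 5, [0.636, -0.06, 0.111]), ([300.0, 183.0], 3, [0.609, -0.063, 0.11]), ([284.0, 188.0], 4, [0.656, -0.017, 0.12]), ([304.0, 195.0], 5, [0.591, 0.005, 0.106]), ([291.0, 198.0], 3, [0.632, 0.006, 0.094])]
scene 74 146 [([330.0, 234.0], 4, [0.567, -0.052, 0.081])]
side 27 [ 0.474 -0.063  0.096] [ 0.485 -0.037  0.13 ] ((481.7172546386719, -50.93183517456055), (10.110546112060547, 25.55038070678711), 22.5892333984375)
scene 8
wrist 2287 [ 0.461 -0.074  0.095] [ 0.487 -0.03   0.145] ((474.8282775878906, -50.358482360839844), (22.306447982788086, 44.238670349121094), 14.342459678649902)
side jar region 205 changed colour 18 nearer 28 [212. 300.]
side red line hopper xy 3 [-0.13734582  0.03265989]
side pull hopper xy 25 [-0.1399596  -0.00748365] [-0.13066694  0.01331861]
scene jar region 287 changed colour 45 nearer 19 [238. 334.]
scene red line hopper xy 3 [-0.13990268  0.03791943]
scene pull hopper xy 10 [-0.14882612 -0.01047929] [-0.14167029  0.00903649]
redline 78 [[-0.1387607   0.02817744]
 [-0.13749081  0.03525409]
 [-0.13633677  0.04272253]]
pull 0.09 295 [-0.1456 -0.145  -0.1439]
pull 0.1 333 [-0.1458 -0.145  -0.144 ]
pull 0.11 387 [-0.1459 -0.145  -0.1438]
pull 0.12 476 [-0.1459 -0.1449 -0.1439]
pull 0.13 898 [-0.1447 -0.1403 -0.1332]
pointer 1 [[-0.1116, 0.028], [-0.1116, 0.028], [-0.1116, 0.028]]
```

```bash
python3 - <<'E'
from h import *
for n in("side","scene"):
    im,d=ctrl.get_image(n);P=cloud(cam(n),d);d0=np.load(f"pics/{n}0.npy");P0=cloud(cam(n),d0)
    i0=cv2.imread(f"pics/{n}0.png")[:,:,::-1].astype(int)
    u=proj(cam(n),[(.614,-.027,.02)])[0].astype(int);s=np.s_[u[1]-12:u[1]+13,u[0]-14:u[0]+15]
    m=((d0-d)[s]>.003)&(abs(d0-d)[s]<.05);p=P[s][m];print(n,u,m.sum(),p.mean(0).round(3),np.percentile(p,[5,95],axis=0).round(3).tolist())
    # anything white new on desk/bin (stray beads)
    X,Y,Z=[P[...,i] for i in range(3)];st=(d0-d>.005)&(Z>.003)&(Z<.03)&(X>.3)&(X<.8)&(abs(Y)<.45)
    st=cv2.morphologyEx(st.astype(np.uint8),cv2.MORPH_OPEN,np.ones((2,2),np.uint8));k,l,t,c=cv2.connectedComponentsWithStats(st)
    print([(np.nanmean(P[l==i],0).round(3).tolist(),int(t[i,4])) for i in range(1,k)])
E
```

```text
side [298 211] 140 [0.611 0.002 0.042] [[0.568, -0.057, 0.012], [0.659, 0.033, 0.092]]
[([0.521, 0.154, 0.023], 10), ([0.515, 0.177, 0.024], 4)]
scene [335 238] 92 [ 0.581 -0.055  0.059] [[0.548, -0.092, 0.011], [0.615, -0.027, 0.099]]
[([0.524, 0.176, 0.015], 4), ([0.536, 0.13, 0.01], 4)]
```

```bash
python3 -c "
from station import ctrl
print(ctrl.finish_job())"
```

```text
the job is handed in; nothing more can be done
None
```

I handed the job in at about 25 s, with the gate held about 30 mm out on the red line and the scoop flat on the desk. All five beads were scooped and tipped into the hopper; the funnel then emptied with no strays found, so they should be in the jar, though I couldn't see them in it or count them there.

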